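# Measure the filler spacers for the fridge gap

## Task

Two or three white plastic spacer blocks for the gap beside the fridge have come in the carton: fold both carton flaps up and back past upright, stand all the blocks side by side on the bench caliper's bed in one row, thickness against thickness, and slide the jaw shut until it firmly pinches the whole row against the anvil, holding the pressure for a moment. Then draw the jaw back, move every block into the wooden tray, standing on its base, and slide the empty caliper fully shut. Leave the other things on the worktop where they are.

Things in the scene. Friction and masses are not known exactly. Their poses are not given: they have to be found in the camera images.
- carton: fixed open-topped cardboard carton, outside 192 (its x) x 212 (its y) x 82 mm high, walls and floor 6 mm; origin under its centre, z up. The blocks stand inside. Two flaps are hinged on its +y and -y rims
- flap_a (a joint): hinge of the flap on the carton's +y rim: 0 = closed (level), 1.57 = upright, up to 2.2 = folded back outward, rad; it stays where it is left
- flap_b (a joint): the same for the flap on the carton's -y rim
- flap_a_tab (a point): middle of the cardboard pull tab on flap_a's free edge: tab 36 wide (along the carton's x) x 42 long x 5 mm thick, beyond the 50 mm deep flap; this point is 76 mm from the hinge line and 16 mm inside the tab's tip
- flap_b_tab (a point): the same on flap_b (the two tabs lie side by side, 90 mm apart along the carton's x)
- flap_a_hinge (a point): point on flap_a's hinge line, level with its tab (hinge axis = carton's x)
- flap_b_hinge (a point): point on flap_b's hinge line, level with its tab
- caliper: fixed steel bench caliper; origin under the middle of its measuring bed. Bed 130 mm wide (its y), top 8 mm above the worktop, measuring length along x; fixed anvil face at x = +90 mm; a beam 22 mm high runs along y = +67..81 mm
- anvil (a point): fixed jaw, 90 mm wide, 22 mm thick, 24 mm high above the bed; this point is on the bed at the middle of its measuring face (which looks to the caliper's -x)
- jaw_face (a point): measuring face plate of the sliding jaw, 90 mm wide, 24 mm high above the bed; this point is on the bed at the middle of its face (which looks to the caliper's +x, at the anvil)
- jaw (a joint): opening between anvil and sliding jaw in m: 0 = fully shut, 0.18 = fully open; slides with about 2 N friction along the caliper's x and stays where left
- jaw_handle (a point): black upright square post on the sliding jaw, 24 x 24 mm, 34 mm behind the jaw's face; this point is on its axis 63 mm above the worktop; post top at 80 mm, clear down to 35 mm
- tray: fixed low wooden tray, 222 (x) x 112 (y) x 20 mm high, walls and floor 6 mm; origin under its centre
- block1: loose white plastic spacer block (may be absent): base 76 mm long (its y) x 26 mm thick (its x) x 22 mm high, with an upright finger tab 26 (y) x 22 (x) mm in the middle of its top, reaching 56 mm above the underside; origin under its centre, z up
- block2: loose white plastic spacer block (may be absent): base 76 mm long (its y) x 32 mm thick (its x) x 22 mm high, with an upright finger tab 26 (y) x 22 (x) mm in the middle of its top, reaching 56 mm above the underside; origin under its centre, z up
- block3: loose white plastic spacer block (may be absent): base 76 mm long (its y) x 38 mm thick (its x) x 22 mm high, with an upright finger tab 26 (y) x 22 (x) mm in the middle of its top, reaching 56 mm above the underside; origin under its centre, z up
- block4: loose white plastic spacer block (may be absent): base 76 mm long (its y) x 44 mm thick (its x) x 22 mm high, with an upright finger tab 26 (y) x 22 (x) mm in the middle of its top, reaching 56 mm above the underside; origin under its centre, z up
- mug: white mug, 76 mm across, 88 mm high (leave it alone)
- jar: glass jar, 68 mm across, 90 mm high (leave it alone)
- screwdriver: screwdriver lying beyond the caliper (leave it alone)
- pepper_mill: dark wooden pepper mill, 165 mm high (leave it alone)
- bowl: blue bowl, 130 mm across (leave it alone)
- hammer: hammer lying on the worktop (leave it alone)
- screw_box: paper box, 100 x 70 x 40 mm (leave it alone)

How it is judged:
By the outcome, as a careful person would: the job done as asked, in the order asked, and still so for the second after the job is handed in, with the robot touching nothing.
Of block1, block2, block3, block4 only 2 to 3 are there at a start; the rules pass over those that are not, and their reading is None.
At some moment in a run one of block1, block2, block3, block4 may be knocked a few centimetres aside while the robot is not near it.
Once in a run the grip may slacken for a moment while it holds something.
It also fails if it takes over 210 s, if anything falls off the work surface, if the arm or the gripper's body presses on something with over 40 N, if the wrist force passes 120 N, or if a joint passes its speed limit or range.

## Robot

A 7-joint arm with a two-finger parallel gripper is mounted at the origin on the work surface. World frame = base frame: x ahead of the robot, y to its left, z up, the work surface at z = 0. Lengths are in m, angles in rad, forces in N, time in s.
With the tool pointing down it reaches from about 0.4 to 0.85 m from the base axis. Payload 4.4 kg.
Tool frame: the origin (TCP) lies midway between the tips of the shut fingers; the grasp point (between the pads) lies 19 mm behind it; z points along the fingers, x is the direction in which the jaws open and shut, and the axes are right-handed (so a half turn about z gives the same grasp; the last joint's range is limited). The gripper opens to 94 mm and grips with 3 to 60 N. Pads are 16 mm wide; open, the fingers measure 119 mm over their backs; the gripper's body (75 mm by 177 mm) begins 78 mm behind the grasp point.
Start: joints at [-1.22, 0.628, 0.038, 1.517, -0.027, 0.996, -0.02], TCP at [0.263, 0.594, 0.205] pointing down, gripper open.
Joint ranges: [-3.06, 3.06], [-0.37, 2.12], [-1.25, 1.32], [0.18, 2.47], [-1.1, 4.24], [0.23, 1.98], [-2.94, 2.94]. Speed limits (rad/s): [2.57, 2.57, 3.14, 3.14, 3.14, 3.14, 3.14].

## Interface

Orientations are given as a unit quaternion [w, x, y, z].
In Python, from cell import robot, effector, kinematics, cams, nets, monitor gives the robot as it stands. Calls block until the motion is done:
- robot.move_ptp(position, orientation): joint-space move of the TCP to a pose.
- robot.servo_line(position, vel=0.15, frame=None, stop_force=None): straight line of the TCP; frame=None keeps the orientation; vel is the mean speed in m/s. With stop_force (N) it stops when the force on the tool has changed by that much, and returns True; else False.
- robot.move_joints(angles): joint-space move.
- effector.set_gripper(opening, strength=None): opening from 0.0 (shut) to 1.0 (fully open); strength is the grip in N (None keeps the last); returns when the fingers have stopped.
- robot.wait(seconds).
- kinematics.ik(position, orientation): joint angles nearest the present ones, or None.
- cams.snapshot(name): name is "scene" or "side" or "wrist"; returns a dict with "image" (480x640x3 uint8, blue, green, red), "fx", "fy", "cx", "cy" (pixels), "R" (3x3) and "t" (3): a world point X has camera coordinates R X + t. Camera axes: x right, y down, z forward; pixel columns grow to the right and rows downward; lengths in m; the calibration is good to about 2 mm. A picture is of the moment at which its call begins. There is no depth.
A pose or a line that the arm cannot do raises robot.Unreachable and nothing moves.
- robot.sign_off(): hands the job in, once; it reports no verdict.
Trained networks look in the newest picture that a camera, given by its name, has taken for a name from the list of things; names that differ only in an ending like _2 or _b are one class to them, and where a whole thing is asked for, a point or a joint stands for the part that bears it (a point fixed in the world has none). Each returns a list of dicts, best first, with "score" (0 to 1); they miss things now and then, are a little off and sometimes report something else, mostly with a low value. They report only what shows in the picture. A call takes as long as a camera call.
- nets.boxes_of(camera, target): "xy" ([column, row] in pixels, amid what is visible of it).
Readings, each from a call of its own:
- monitor.read_time(): time.
- monitor.read_qpos(): joint angles.
- monitor.read_qd(): joint speeds.
- monitor.read_tau(): joint torques, N m.
- monitor.read_tool_pos(): TCP position.
- monitor.read_ee_rot(): TCP orientation.
- monitor.read_wrist_force(): force on the tool from outside, world axes, zero at the start.
- monitor.read_torque(): the same for the moment, N m.
- monitor.read_finger_gap(): opening from 0.0 (shut) to 1.0 (fully open).
Only numpy, scipy, OpenCV 4.12 (cv2) and the standard library are available. Lean on these libraries where they do the work, as an engineer would, in place of code of your own. Each camera call takes 0.05 s, during which the arm holds its last target.

## Working session

There is one attempt and no reset: what is moved stays moved. The work goes in short steps, each a Python script; the robot and the scene stay as the last script left them, time stands still between calls to the robot, and variables do not carry over. Pictures are saved under pics/ and viewed, and the job is handed in when it is done.

```bash
ls; mkdir -p pics; python3 - <<'E'
from cell import robot, effector, kinematics, cams, nets, monitor
import cv2
for n in ["scene","side","wrist"]:
    s=cams.snapshot(n); cv2.imwrite(f"pics/{n}0.png",s["image"]); print(n,s["fx"],s["cx"],s["cy"],s["R"],s["t"])
for t in ["carton","flap_a_tab","flap_a_hinge","caliper","anvil","jaw_face","jaw_handle","tray","block1","mug"]:
    for n in ["scene","side"]:
        print(t,n,[(d["xy"],round(d["score"],2)) for d in nets.boxes_of(n,t)][:5])
print(monitor.read_time())
E
```

```text
pics
scene 610.303788506077 321.04643263118413 230.50813116090822 [[-0.60719273  0.79453881  0.00500585]
 [ 0.6396429   0.49253813 -0.59013825]
 [-0.47135332 -0.3551257  -0.80728668]] [ 0.31744878 -0.30624101  1.83052606]
side 602.0787453176993 308.9203910216808 239.29309593155324 [[ 0.98015849 -0.19802618 -0.00865769]
 [-0.11780513 -0.54685373 -0.82889864]
 [ 0.15940914  0.81347196 -0.55933183]] [-0.53767092  0.12737414  1.36309075]
wrist 333.59641666668955 317.7697003261231 235.64973975203986 [[ 0.40452849  0.91452472 -0.00111434]
 [ 0.87600244 -0.38713815  0.28765219]
 [ 0.26263364 -0.11733967 -0.95773429]] [-0.64985291 -0.02914594  0.39214264]
carton scene [([426.2, 289.2], 0.57)]
carton side [([269.4, 197.9], 0.68)]
flap_a_tab scene [([451.5, 297.7], 0.79)]
flap_a_tab side [([268.9, 165.1], 0.79), ([209.8, 386.8], 0.23)]
flap_a_hinge scene [([450.9, 296.7], 0.75)]
flap_a_hinge side [([268.3, 161.2], 0.91)]
caliper scene [([314.5, 256.4], 0.59), ([336.3, 231.2], 0.47), ([353.8, 344.3], 0.27)]
caliper side [([310.6, 260.0], 0.56)]
anvil scene [([316.9, 252.4], 0.94), ([402.1, 254.8], 0.21)]
anvil side [([308.2, 259.2], 0.83), ([393.4, 236.4], 0.68)]
jaw_face scene [([337.7, 232.1], 0.9), ([422.4, 266.4], 0.42), ([451.4, 298.9], 0.32)]
jaw_face side [([282.1, 255.2], 0.71), ([222.0, 231.9], 0.35), ([308.7, 260.2], 0.26)]
jaw_handle scene [([338.6, 231.4], 0.98), ([279.4, 138.0], 0.56)]
jaw_handle side [([392.6, 234.6], 0.72), ([280.0, 255.4], 0.61)]
tray scene [([243.6, 183.4], 0.57)]
tray side [([308.9, 356.4], 0.71)]
block1 scene [([421.6, 268.2], 0.98), ([337.4, 232.5], 0.59), ([421.0, 305.2], 0.52)]
block1 side []
mug scene [([399.0, 211.7], 0.78)]
mug side [([220.5, 235.3], 0.7)]
1.15
```

View pics/scene0.png

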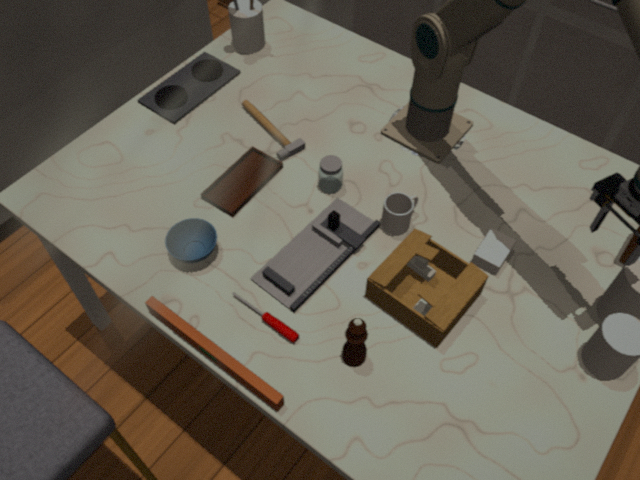

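View pics/side0.png

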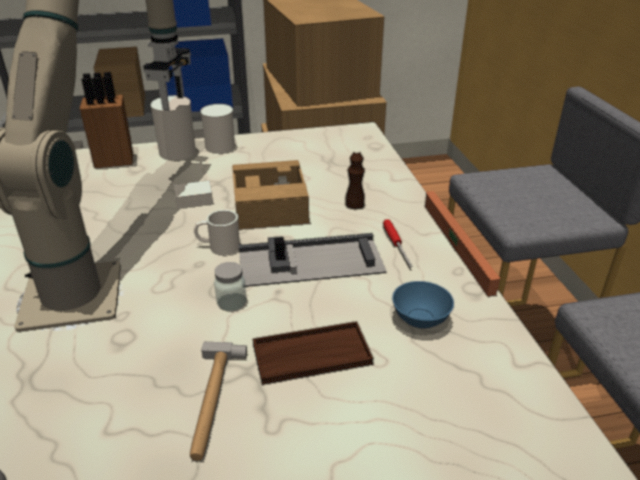

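View pics/wrist0.png

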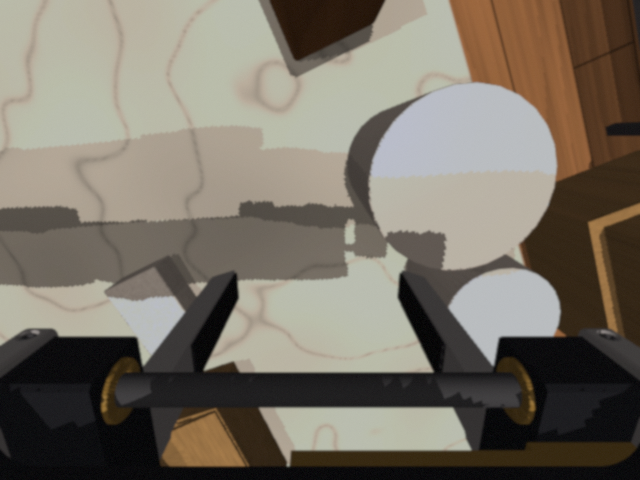

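The scene view has the carton at about (425,288), the caliper at (318,252), the tray at (243,182) and the gripper at (620,205). I'll zoom in on the carton and caliper.

```bash
python3 - <<'E'
import cv2
a=cv2.imread("pics/scene0.png")
cv2.imwrite("pics/z1.png",cv2.resize(a[220:350,350:520],None,fx=4.5,fy=4.5,interpolation=cv2.INTER_CUBIC))
cv2.imwrite("pics/z2.png",cv2.resize(a[180:320,190:390],None,fx=4,fy=4,interpolation=cv2.INTER_CUBIC))
a=cv2.imread("pics/side0.png")
cv2.imwrite("pics/z3.png",cv2.resize(a[140:290,200:400],None,fx=4,fy=4,interpolation=cv2.INTER_CUBIC))
E
```

```text
(no output)
```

View pics/z1.png

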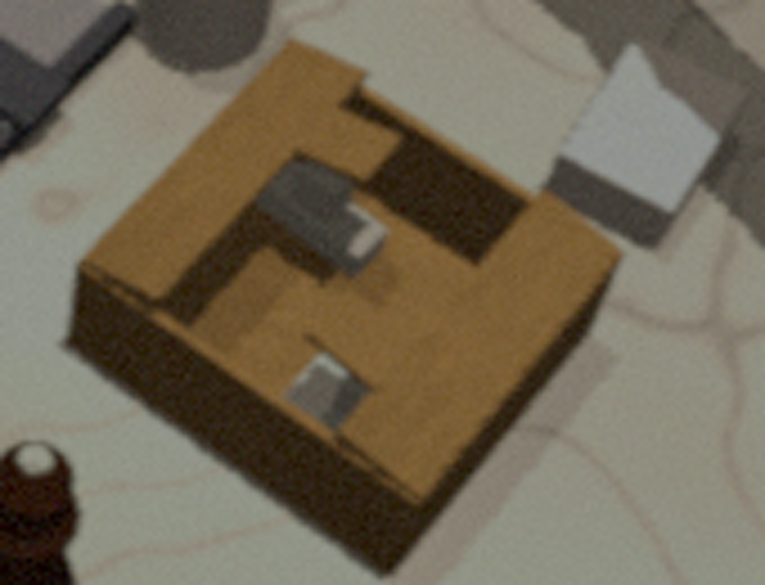

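View pics/z2.png

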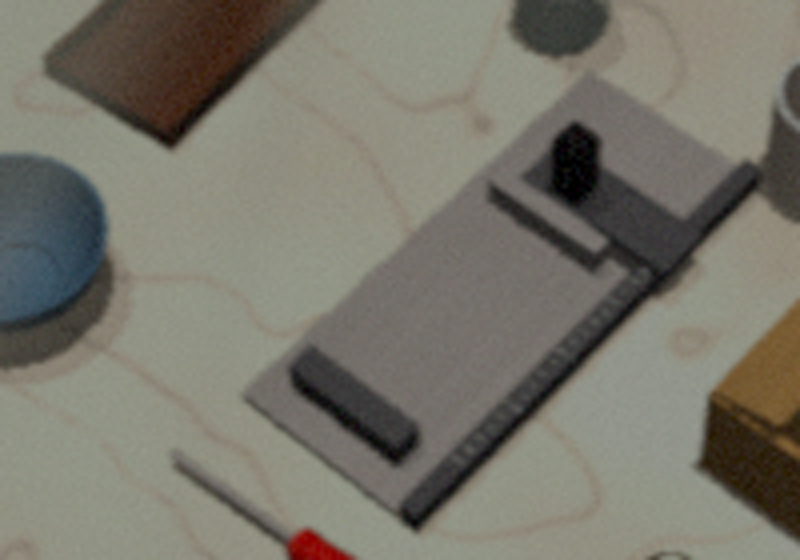

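View pics/z3.png

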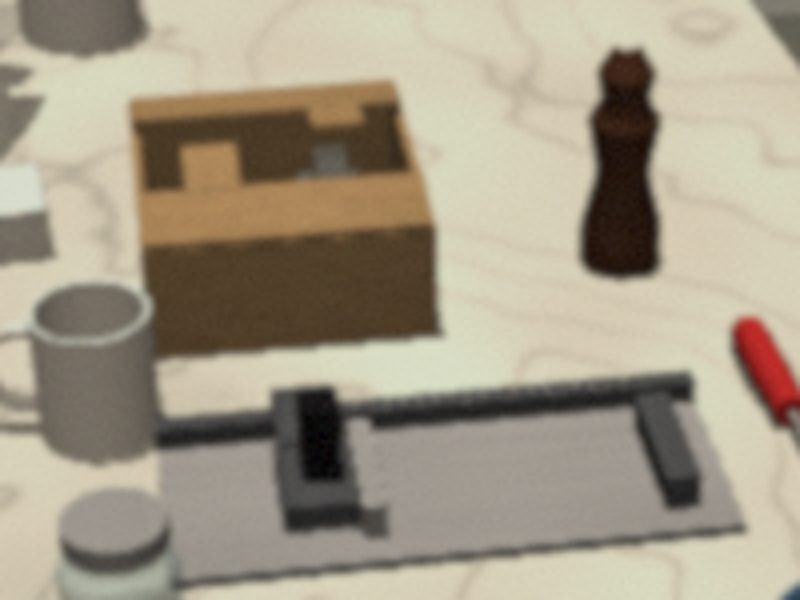

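```bash
cat > h.py <<'E'
from cell import robot, effector, kinematics, cams, nets, monitor
import cv2, numpy as np
from scipy.optimize import least_squares
from scipy.spatial.transform import Rotation as Rn
def proj(s,X):
    c=np.asarray(X,float)@np.array(s["R"]).T+np.array(s["t"]); return np.stack([s["fx"]*c[:,0]/c[:,2]+s["cx"],s["fy"]*c[:,1]/c[:,2]+s["cy"]],1)
def back(s,uv,z):
    d=np.array([(uv[0]-s["cx"])/s["fx"],(uv[1]-s["cy"])/s["fy"],1.]); R=np.array(s["R"]); o=-R.T@np.array(s["t"]); w=R.T@d
    return o+w*(z-o[2])/w[2]
def T(p,X):
    X=np.asarray(X,float); c,s_=np.cos(p[2]),np.sin(p[2])
    return np.stack([p[0]+c*X[:,0]-s_*X[:,1],p[1]+s_*X[:,0]+c*X[:,1],X[:,2]],1)
def fit(obs,p0):
    # obs: list of (snap, modelpts, pixels)
    f=lambda p: np.concatenate([(proj(s,T(p,m))-np.array(px)).ravel() for s,m,px in obs])
    r=least_squares(f,p0,loss='soft_l1'); return r.x,np.round(r.fun.reshape(-1,2),1)
def down(yaw):  # tool z down, tool x (jaw opening dir) at world yaw
    q=(Rn.from_euler('z',yaw)*Rn.from_euler('x',np.pi)).as_quat(); return [q[3],q[0],q[1],q[2]]
def snap(n,fn=None,crop=None,f=1,pts=None):
    s=cams.snapshot(n)
    if fn:
        a=s["image"].copy()
        if crop: a=a[crop[1]:crop[3],crop[0]:crop[2]]
        if f!=1:a=cv2.resize(a,None,fx=f,fy=f,interpolation=cv2.INTER_CUBIC)
        if pts is not None:
            for q in proj(s,pts):
                o=(q-np.array(crop[:2] if crop else [0,0]))*f
                cv2.circle(a,tuple(int(v) for v in o),2,(0,0,255),-1)
        cv2.imwrite("pics/"+fn,a)
    return s
E
python3 - <<'E'
from h import *
S=cams.snapshot("scene");D=cams.snapshot("side")
H=[.096,.106]
b=lambda z,x,y:[(x,y,z)]
# carton: assume yaw ~0
for uv,z in [((414.4,228.9),.082),((367.8,278.2),.082),((443.3,331.1),.082),((487.8,276.7),.082)]: print(np.round(back(S,uv,z),3))
C=lambda sx,sy,z:(sx*.096,sy*.106,z)
obs=[(S,[C(-1,-1,.085),C(1,-1,.085),C(1,1,.085),C(-1,1,.085),C(1,-1,0),C(1,1,0)],[(414.4,228.9),(367.8,278.2),(443.3,331.1),(487.8,276.7),(365.6,296.7),(435.6,347.8)]),
(D,[C(-1,1,.085),C(1,1,.085),C(1,-1,.085),C(-1,-1,.085),C(-1,-1,0),C(1,-1,0)],[(233,165),(298.8,160.5),(308.8,196.3),(236.3,201.3),(239.5,228.8),(310,223.3)])]
pc,r=fit(obs,[.6,.1,0]);print("carton",pc,r.tolist())
A=[(.09,-.045,.032),(.09,.045,.032),(.112,.081,0)]
print([np.round(back(S,uv,z),3) for uv,z in [((268,266.2),.032),((294.5,287.5),.032),((334,212),.08),((251.2,278.8),.008),((337.5,198),.008),((292.5,311.2),0)]])
for uv,z in [((251,148),.02),((283,160),.02),((233,213),.02),((202,192),.02)]: print('tray',np.round(back(S,uv,z),3))
obs=[(S,[(.09,-.045,.032),(.09,.045,.032)],[(268,266.2),(294.5,287.5)]),(D,[(.09,.045,.032),(.112,.045,.032),(.112,-.045,.032)],[(359.2,239.2),(368,238.2),(374.2,260)])]
pk,r=fit(obs,[.6,-.1,0]);print("cal",pk,r.tolist())
obs=[(S,[(-.111,-.056,.02),(-.111,.056,.02),(.111,.056,.02),(.111,-.056,.02)],[(251,148),(283,160),(233,213),(202,192)]),
(D,[(-.111,-.056,.02),(-.111,.056,.02),(.111,.056,.02),(.111,-.056,.02)],[(262,379),(254,338),(361,323.5),(372,353)])]
pt,r=fit(obs,[.6,-.3,0]);print("tray",pt,r.tolist())
np.savez("poses.npz",pc=pc,pk=pk,pt=pt)
E
```

```text
[0.398 0.195 0.082]
[0.586 0.185 0.082]
[0.597 0.395 0.082]
[0.411 0.405 0.082]
carton [ 0.49930349  0.29472274 -0.05587626] [[0.2, -1.0], [-1.2, 0.0], [-0.5, 1.0], [1.1, -1.1], [-1.3, -0.1], [1.0, 1.1], [-0.6, -0.8], [0.6, -1.1], [1.2, -0.6], [-0.7, 0.3], [-1.4, 0.7], [0.2, 0.1]]
[array([ 0.68 , -0.044,  0.032]), array([0.687, 0.045, 0.032]), array([0.476, 0.005, 0.08 ]), array([ 0.722, -0.065,  0.008]), array([ 0.385, -0.049,  0.008]), array([0.727, 0.07 , 0.   ])]
tray [ 0.396 -0.35   0.02 ]
tray [ 0.376 -0.247  0.02 ]
tray [ 0.603 -0.231  0.02 ]
tray [ 0.601 -0.347  0.02 ]
cal [ 0.59043454  0.00712008 -0.10678236] [[0.3, -1.8], [-0.3, -1.4], [0.2, -1.1], [0.2, -0.6], [0.6, -1.2]]
tray [ 0.49537902 -0.29423103  0.05160179] [[0.5, -2.7], [-0.3, 1.7], [-0.4, -0.2], [-1.6, 2.2], [-0.0, -0.6], [-2.3, 0.1], [-4.5, -4.4], [2.5, 3.4]]
```

```bash
python3 - <<'E'
from h import *
P=dict(np.load("poses.npz"))
S=cams.snapshot("scene");D=cams.snapshot("side")
obs=[(S,[(.09,-.045,.032),(.09,.045,.032)],[(268,266.2),(294.5,287.5)]),(D,[(.09,.045,.032),(.112,.045,.032),(.112,-.045,.032)],[(359.2,239.2),(368,238.2),(374.2,260)])]
sc=[((251.2,278.8),1),((337.5,198),0)]
sd=[((385.5,272),1),((245,286),0)]
def f(p):
    o=[(proj(s,T(p,m))-np.array(px)).ravel() for s,m,px in obs]
    for uv,i in sc: o.append(proj(S,T(p,[(p[3+i],-.065,.008)]))[0]-uv)
    for uv,i in sd: o.append(proj(D,T(p,[(p[3+i],-.065,.008)]))[0]-uv)
    return np.concatenate(o)
r=least_squares(f,[.59,0,-.05,-.2,.12],loss='soft_l1');print(r.x,np.round(r.fun,1))
pk=r.x[:3];P["pk"]=pk
np.savez("poses.npz",**P)
pts=[T(pk,[(r.x[3],-.065,.008),(r.x[4],-.065,.008),(r.x[4],.081,0.022),(r.x[3],.081,.022),(.09,-.045,.032),(.09,.045,.032),(.09,-.045,.008),(.09,.045,.008),(.112,.045,.032)]),
T(P["pt"],[(-.111,-.056,.02),(-.111,.056,.02),(.111,.056,.02),(.111,-.056,.02)]),T(P["pc"],[(i*.096,j*.106,.082) for i in(-1,1) for j in (-1,1)])]
pts=np.concatenate(pts)
snap("scene","o1.png",(190,130,390,330),4,pts); snap("side","o2.png",(200,150,400,400),3,pts)
# handle
for n,s in(("scene",S),("side",D)):
    a=s["image"]; 
uS=(334,213.5)
print(T([0,0,0],[back(S,uS,.08)]))
E
```

```text
[ 0.59143682  0.00318411 -0.05842129 -0.20044165  0.13143377] [-0.5 -0.8  0.1 -1.5 -0.2 -1.2 -0.3 -0.9  2.  -1.7 -0.5 -1.9 -0.8  0.2
  0.2 -1.3 -0.7 -2. ]
[[0.47973033 0.00763255 0.08      ]]
```

View pics/o1.png

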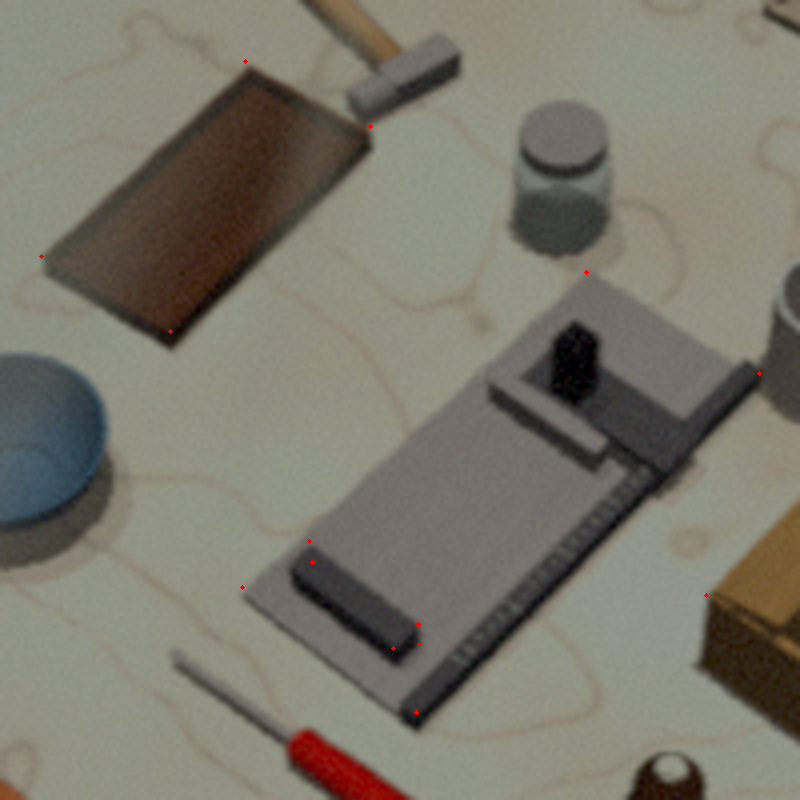

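View pics/o2.png

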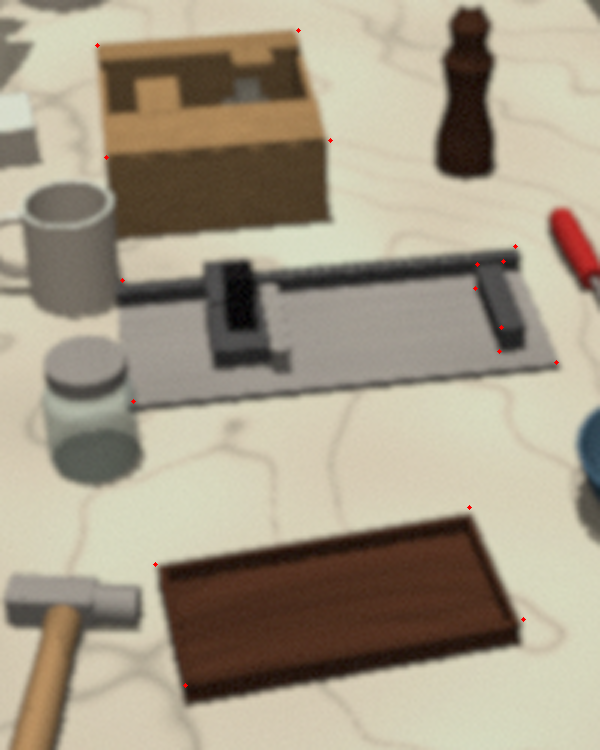

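The overlay agrees with the picture to within 1 px, and the opened jaw sits near (330,235). Next I'll move the wrist camera over the carton.

```bash
python3 - <<'E'
from h import *
P=dict(np.load("poses.npz"));pc=P["pc"]
print(pc)
robot.move_ptp([.42,.40,.36],down(pc[2]+np.pi/2))
print(monitor.read_qpos(),monitor.read_time())
w=cams.snapshot("wrist"); R=np.array(w["R"]);print(-R.T@np.array(w["t"]),R[2])
pts=[T(pc,[(i*.096,j*.106,.082) for i in(-1,1) for j in (-1,1)]),T(pc,[(s*.045+e,s*.014,.082) for s in(-1,1) for e in(-.018,.018)])]
pts=np.concatenate(pts)
snap("wrist","w1.png",None,1.25,pts); snap("scene","o3.png",(350,220,520,350),4.5,pts)
E
```

```text
[ 0.49930349  0.29472274 -0.05587626]
[-0.7815556   0.39654294 -0.04528856  1.48479694  0.01723243  1.26166777
  0.68778225] 2.575
[0.33446803 0.40639007 0.53797402] [ 0.28602046 -0.01508776 -0.95810472]
```

View pics/w1.png

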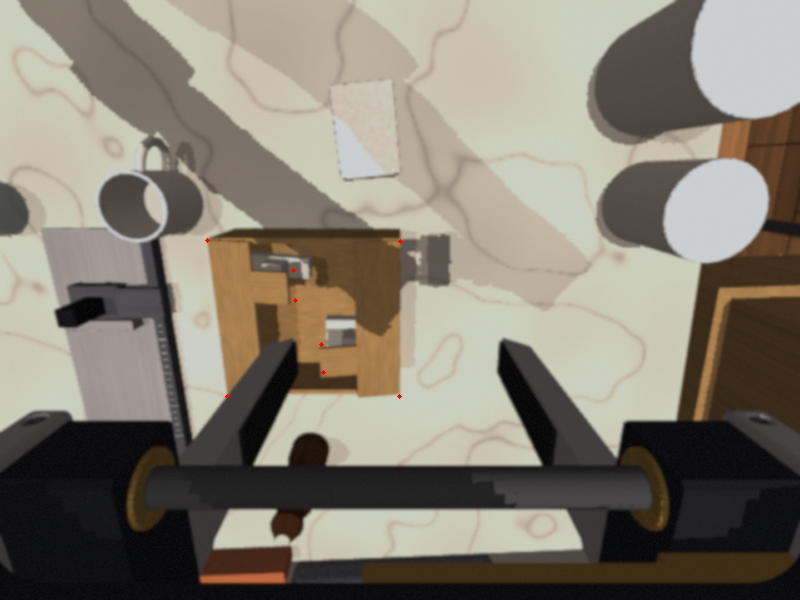

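View pics/o3.png

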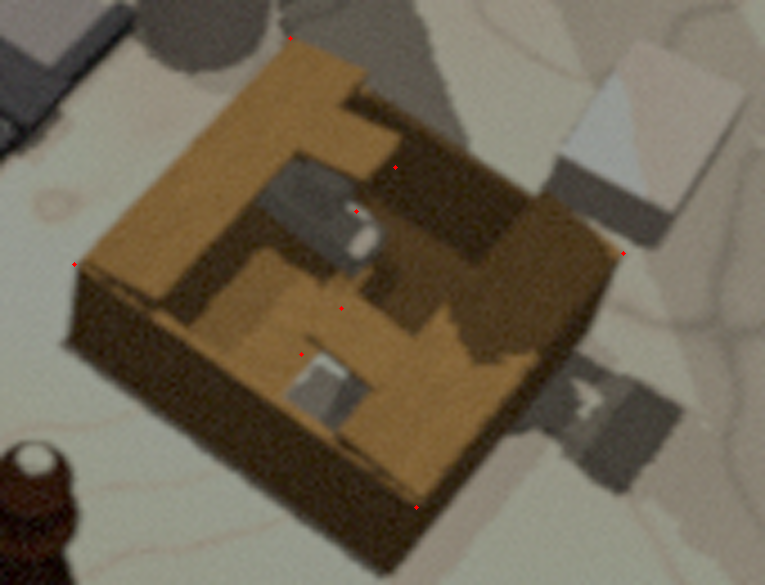

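```bash
cat >> h.py <<'E'
P=dict(np.load("poses.npz"))
pc,pk,pt=P["pc"],P["pk"],P["pt"]
def quat(M):
    q=Rn.from_matrix(M).as_quat(); return [float(q[3]),float(q[0]),float(q[1]),float(q[2])]
def flap_plan(sg,t=np.pi/4,flip=1,hz=.082,end=2.12):
    """sg=+1: +y flap. returns quat, approach, entry, arc"""
    yaw=pc[2]; ex=np.array([np.cos(yaw),np.sin(yaw),0]); out=sg*np.array([-np.sin(yaw),np.cos(yaw),0]); up=np.array([0,0,1.])
    z=out*np.cos(t)-up*np.sin(t); x=flip*ex; M=np.stack([x,np.cross(z,x),z],1)
    hinge=T(pc,[(sg*.045,sg*.106,hz)])[0]
    def pt_(r,f,de): return hinge+r*(-out*np.cos(f)+up*np.sin(f))+de*(-out*np.sin(f)-up*np.cos(f))
    entry=pt_(.082,0,.024)
    arc=[pt_(.080,f,de) for f,de in zip(np.linspace(.15,end,14),np.concatenate([np.linspace(.018,.009,4),np.full(10,.008)]))]
    return quat(M),entry-z*.07,entry,arc
E
python3 - <<'E'
from h import *
for sg in(-1,1):
  for fl in (1,-1):
    for t in (.785,1.0):
      q,a,e,arc=flap_plan(sg,t,fl)
      print(sg,fl,t,[kinematics.ik(list(p),q) is not None for p in [a,e]+arc])
E
```

```text
-1 1 0.785 [True, True, True, True, True, True, True, True, True, True, True, True, True, True, True, True]
-1 1 1.0 [True, True, True, True, True, True, True, True, True, True, True, True, True, True, True, True]
-1 -1 0.785 [True, True, True, True, True, True, True, True, True, True, True, True, True, True, True, True]
-1 -1 1.0 [True, True, True, True, True, True, True, True, True, True, True, True, True, True, True, True]
1 1 0.785 [True, True, True, True, True, True, True, True, True, True, True, True, True, True, True, True]
1 1 1.0 [True, True, True, True, True, True, True, True, True, True, True, True, True, True, True, True]
1 -1 0.785 [True, True, True, True, True, True, True, True, True, True, True, True, True, True, True, True]
1 -1 1.0 [True, True, True, True, True, True, True, True, True, True, True, True, True, True, True, True]
```

```bash
python3 - <<'E'
from h import *
effector.set_gripper(0.0,20)
q0=np.array(monitor.read_qpos()); best=None
for fl in(1,-1):
    q,a,e,arc=flap_plan(-1,.785,fl); j=np.array(kinematics.ik(list(a),q)); d=np.abs(j-q0).max(); print(fl,d,j)
    if best is None or d<best[0]: best=(d,q,a,e,arc)
_,q,a,e,arc=best
robot.move_ptp(list(a+[0,0,.05]),q)
robot.servo_line(list(a),vel=.1)
print(robot.servo_line(list(e),vel=.06,stop_force=12), monitor.read_tool_pos(),e,monitor.read_wrist_force())
snap("scene","f1.png",(350,180,520,350),4)
snap("side","f2.png",(200,110,350,260),4)
print(monitor.read_time())
E
```

```text
1 1.6048417613180543 [-1.12794363  1.04901164  0.40697974  1.3203414   0.13334973  1.44145391
 -0.91643799]
-1 1.159840575687668 [-0.80658931  1.02067406 -0.25935118  1.30731907  0.55569696  1.60006256
  1.84824435]
False [0.45309347 0.27377217 0.05815511] [0.45303339 0.27327332 0.058     ] [-0.38571492 -0.31717768 -0.85797905]
7.3
```

View pics/f1.png

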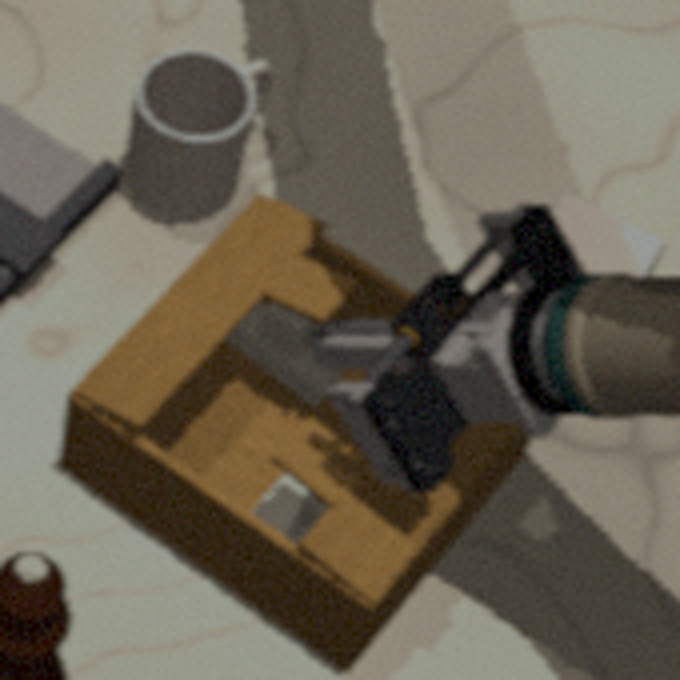

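View pics/f2.png

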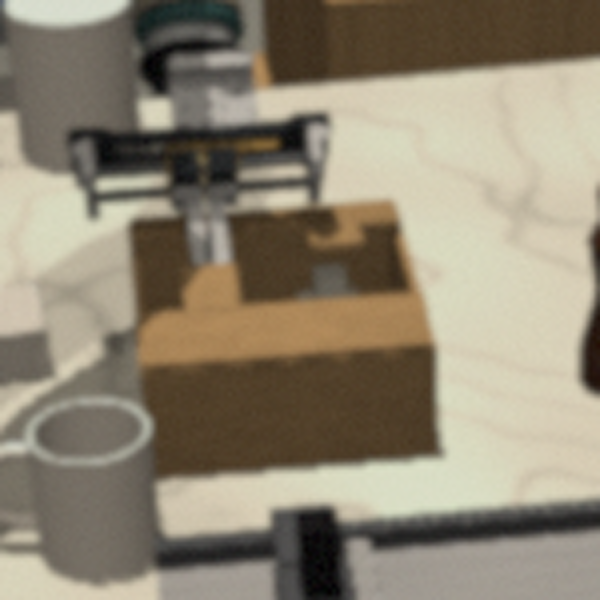

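The finger tip is at about (430,265) in the scene view and looks to be under the near tab. Now I'll run the arc.

```bash
python3 - <<'E'
from h import *
q,a,e,arc=flap_plan(-1,.785,-1)
for p in arc:
    st=robot.servo_line(list(p),vel=.08,stop_force=20)
    print(st,np.round(monitor.read_wrist_force(),1))
    if st: break
snap("scene","f3.png",(350,180,520,350),4)
snap("side","f4.png",(200,110,350,260),4)
print(monitor.read_time())
E
```

```text
False [-0.1 -0.2 -0.6]
False [-0.1 -1.  -0.9]
False [ 0.5  0.4 -0. ]
False [0.7 0.4 1.1]
False [ 0.4 -0.5  0. ]
False [-0.7  0.9  0.3]
False [ 0.3  0.  -0.4]
False [ 0.2  0.2 -0.1]
False [-0.2  0.  -0.2]
False [-0.   0.5 -0.1]
False [ 0.  -0.5  0.5]
False [-0.5  0.3  0.5]
False [-0.  -0.1 -0.8]
False [0.  1.4 0.3]
11.8167
```

View pics/f3.png

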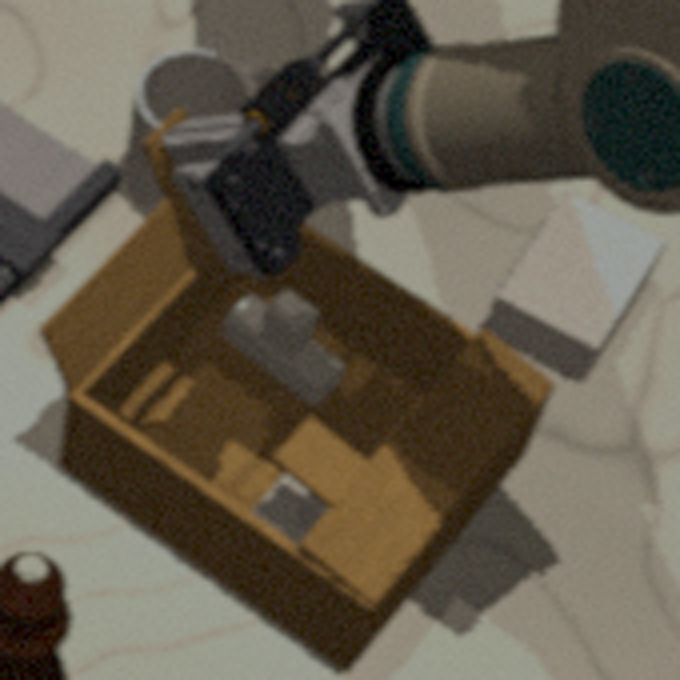

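View pics/f4.png

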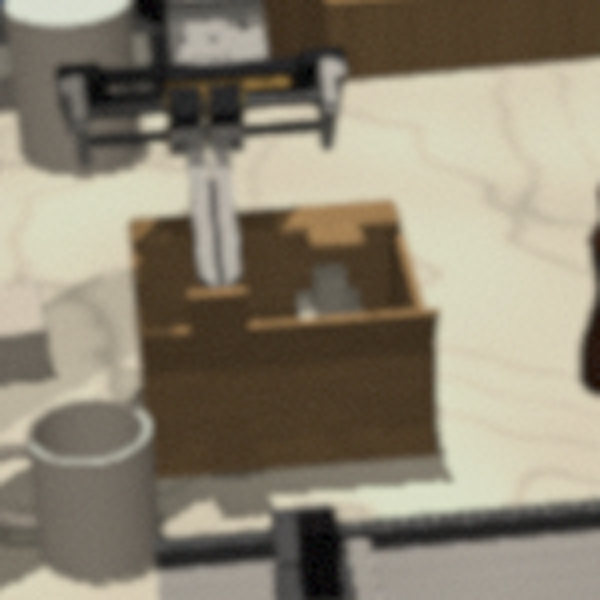

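Flap b is folded back outward (scene (375,235) on the outside). Next is the +y flap.

```bash
python3 - <<'E'
from h import *
q,a,e,arc=flap_plan(-1,.785,-1)
p=np.array(monitor.read_tool_pos())
z=(e-a)/np.linalg.norm(e-a)
robot.servo_line(list(p-z*.06+[0,0,.05]),vel=.2)
q0=np.array(monitor.read_qpos()); best=None
for fl in(1,-1):
    q,a,e,arc=flap_plan(1,.785,fl); j=np.array(kinematics.ik(list(a+[0,0,.09]),q)); d=np.abs(j-q0).max(); print(fl,d)
    if best is None or d<best[0]: best=(d,q,a,e,arc,fl)
_,q,a,e,arc,fl=best
robot.move_ptp(list(a+[0,0,.10]),q)
robot.servo_line(list(a),vel=.1)
print(fl,robot.servo_line(list(e),vel=.06,stop_force=12), monitor.read_tool_pos(),e,monitor.read_wrist_force())
snap("scene","f5.png",(350,180,520,350),4)
snap("side","f6.png",(200,110,350,260),4)
print(monitor.read_time())
E
```

```text
1 1.4499399511403266
-1 1.2617153119917068Traceback (most recent call last):
  File "<stdin>", line 13, in <module>
cell.Unreachable: the arm cannot follow that straight line within its joint ranges
```

```bash
python3 - <<'E'
from h import *
print(np.round(monitor.read_qpos(),2))
for fl in(1,-1):
  for t in (.785,.95):
    q,a,e,arc=flap_plan(1,t,fl)
    for p in [a+[0,0,.1],a,e]+arc[::4]: print(fl,t,np.round(kinematics.ik(list(p),q),2))
E
```

```text
[ 0.55  1.03 -1.01  1.99  0.11  0.29  2.9 ]
1 0.785 [ 0.15  0.63 -0.31  1.95 -1.    0.73  0.67]
1 0.785 [ 0.27  0.84 -0.51  1.99 -1.02  0.49  0.82]
1 0.785 [ 0.28  0.99 -0.68  1.98 -0.96  0.27  0.78]
1 0.785 [ 0.28  0.95 -0.68  1.98 -0.92  0.29  0.71]
1 0.785 [ 0.14  0.8  -0.51  1.96 -1.08  0.46  0.75]
1 0.785 [ 0.07  0.76 -0.51  1.93 -1.05  0.46  0.63]
1 0.785 [-0.01  0.77 -0.5   1.89 -1.07  0.43  0.58]
1 0.95 [-0.09  0.55 -0.1   1.9  -0.87  0.75  0.44]
1 0.95 [-0.06  0.71 -0.14  1.97 -1.06  0.59  0.71]
1 0.95 [ 0.09  0.87 -0.5   1.96 -0.83  0.3   0.51]
1 0.95 [-0.02  0.8  -0.32  1.96 -1.04  0.42  0.68]
1 0.95 [-0.17  0.69 -0.14  1.93 -1.06  0.57  0.59]
1 0.95 [-0.24  0.66 -0.14  1.88 -0.99  0.58  0.45]
1 0.95 [-0.4   0.68 -0.02  1.83 -1.08  0.62  0.44]
-1 0.785 [ 0.61  0.88 -1.12  1.94  0.03  0.46  2.85]
-1 0.785 [ 0.54  1.03 -1.01  1.99  0.11  0.29  2.9 ]
-1 0.785 [ 0.28  0.99 -0.68  1.98 -0.96  0.27 -2.36]
-1 0.785 [ 0.28  0.95 -0.68  1.98 -0.92  0.29 -2.43]
-1 0.785 [ 0.41  0.98 -1.    1.96  0.07  0.26  2.82]
-1 0.785 [ 0.34  0.93 -1.    1.92  0.04  0.27  2.77]
-1 0.785 [ 0.24  0.93 -0.97  1.89  0.03  0.24  2.72]
-1 0.95 [ 0.45  0.73 -0.98  1.89  0.02  0.54  2.75]
-1 0.95 [ 0.38  0.87 -0.87  1.96  0.09  0.34  2.79]
-1 0.95 [ 0.3   1.   -0.88  1.95  0.47  0.25  2.43]
-1 0.95 [ 0.26  0.93 -0.81  1.95  0.1   0.25  2.76]
-1 0.95 [ 0.25  0.84 -0.85  1.91  0.05  0.34  2.72]
-1 0.95 [ 0.18  0.8  -0.84  1.87  0.03  0.37  2.67]
-1 0.95 [ 0.07  0.8  -0.79  1.82  0.01  0.36  2.62]
```

```bash
cat >> h.py <<'E'
def flap_plan2(psi,t,flip,end=2.12,dent=.024,hz=.082,sg=1):
    yaw=pc[2]; out=sg*np.array([-np.sin(yaw),np.cos(yaw),0]); up=np.array([0,0,1.])
    Rz=Rn.from_euler('z',psi).as_matrix(); o2=Rz@out
    z=o2*np.cos(t)-up*np.sin(t); x=flip*np.cross(up,o2); x/=np.linalg.norm(x); M=np.stack([x,np.cross(z,x),z],1)
    hinge=T(pc,[(sg*.045,sg*.106,hz)])[0]
    def pt_(r,f,de): return hinge+r*(-out*np.cos(f)+up*np.sin(f))+de*(-out*np.sin(f)-up*np.cos(f))
    entry=pt_(.082,0,dent)
    arc=[pt_(.080,f,de) for f,de in zip(np.linspace(.15,end,14),np.concatenate([np.linspace(dent*.75,.009,4),np.full(10,.008)]))]
    return quat(M),entry-z*.07,entry,arc
E
python3 - <<'E'
from h import *
lo=np.array([-3.06,-.37,-1.25,.18,-1.1,.23,-2.94]);hi=np.array([3.06,2.12,1.32,2.47,4.24,1.98,2.94])
for fl in(1,-1):
 for psi in (-.4,-.7,.4):
  for t in (.785,.95):
    q,a,e,arc=flap_plan2(psi,t,fl)
    J=[kinematics.ik(list(p),q) for p in [a+[0,0,.1],a,e]+arc]
    if any(j is None for j in J): print(fl,psi,t,"none");continue
    J=np.array(J); m=np.minimum(J-lo,hi-J); print(fl,psi,t,"min margin",np.round(m.min(0),2),"maxstep",np.round(np.abs(np.diff(J,axis=0)).max(),2))
E
```

```text
1 -0.4 0.785 none
1 -0.4 0.95 min margin [2.58 1.04 0.13 0.27 1.97 0.02 1.44] maxstep 1.02
1 -0.7 0.785 none
1 -0.7 0.95 min margin [2.74 0.93 0.19 0.14 1.97 0.07 2.71] maxstep 0.48
1 0.4 0.785 min margin [2.54 0.85 0.03 0.8  0.07 0.5  0.01] maxstep 5.16
1 0.4 0.95 min margin [2.64 1.02 0.13 0.77 1.25 0.44 0.02] maxstep 0.15
-1 -0.4 0.785 none
-1 -0.4 0.95 min margin [2.66 0.84 0.19 0.27 0.01 0.02 0.39] maxstep 4.15
-1 -0.7 0.785 none
-1 -0.7 0.95 min margin [ 2.25  0.93  0.2   0.14  0.11  0.04 -0.  ] maxstep 5.83
-1 0.4 0.785 min margin [2.75 1.12 1.19 0.78 0.13 0.74 1.98] maxstep 0.17
-1 0.4 0.95 min margin [2.6  1.05 1.19 0.75 0.15 0.67 2.06] maxstep 0.18
```

```bash
python3 - <<'E'
from h import *
S=cams.snapshot("scene")
D=cams.snapshot("side")
print("mill",back(S,(353,360),0),back(D,(355,204),0),"mug",back(S,(395,232),0))
for psi in(.25,.4):
  q,a,e,arc=flap_plan2(psi,.785,-1)
  M=Rn.from_quat([q[1],q[2],q[3],q[0]]).as_matrix(); print(e, "body corner", [np.round(e-M[:,2]*.097+s*M[:,0]*.0885,3) for s in(-1,1)],[np.round(arc[7]-M[:,2]*.097+s*M[:,0]*.0885,3) for s in(-1,1)])
E
```

```text
mill [0.74088219 0.25821897 0.        ] [0.73212842 0.25616489 0.        ] mug [0.38042898 0.13566641 0.        ]
[0.54557359 0.31617216 0.058     ] body corner [array([0.472, 0.232, 0.127]), array([0.646, 0.266, 0.127])] [array([0.475, 0.278, 0.223]), array([0.648, 0.312, 0.223])]
[0.54557359 0.31617216 0.058     ] body corner [array([0.485, 0.222, 0.127]), array([0.652, 0.281, 0.127])] [array([0.488, 0.268, 0.223]), array([0.655, 0.328, 0.223])]
```

```bash
python3 - <<'E'
from h import *
q,a,e,arc=flap_plan2(.4,.785,-1)
j=kinematics.ik(list(a+[0,0,.1]),q);print(np.round(monitor.read_qpos(),2),np.round(j,2),monitor.read_tool_pos())
robot.move_ptp(list(a+[0,0,.1]),q)
robot.servo_line(list(a),vel=.15)
print(robot.servo_line(list(e),vel=.06,stop_force=12), monitor.read_tool_pos(),e,monitor.read_wrist_force())
snap("scene","f5.png",(350,180,520,350),4)
snap("side","f6.png",(200,110,350,260),4)
print(monitor.read_time())
E
```

```text
[ 0.55  1.03 -1.01  1.99  0.11  0.29  2.9 ] [-0.04  0.75 -0.06  1.6  -0.79  1.17  0.72] [0.54321547 0.26680934 0.10819395]
False [0.54604608 0.31579969 0.05818328] [0.54557359 0.31617216 0.058     ] [ 0.35099766  0.20681596 -0.3799309 ]
19.225
```

View pics/f5.png

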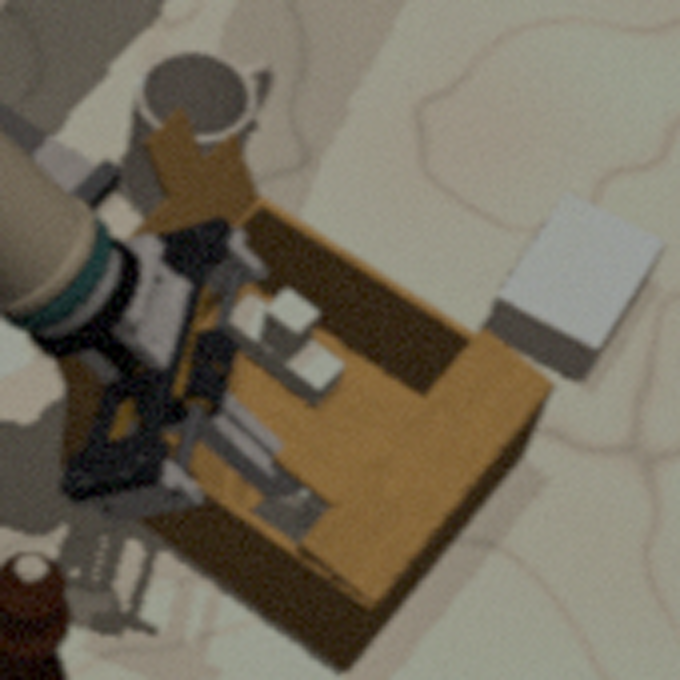

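View pics/f6.png

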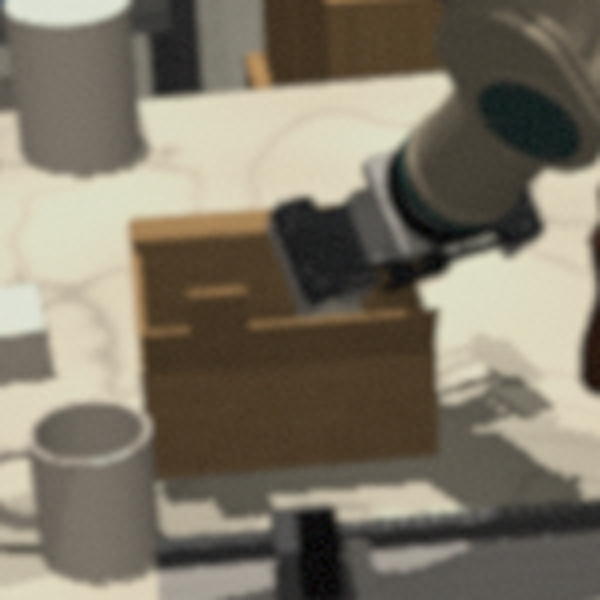

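```bash
python3 - <<'E'
from h import *
q,a,e,arc=flap_plan2(.4,.785,-1)
for p in arc:
    st=robot.servo_line(list(p),vel=.08,stop_force=20)
    print(st,np.round(monitor.read_wrist_force(),1))
    if st: break
snap("scene","f7.png",(350,180,520,350),4)
snap("side","f8.png",(200,110,350,260),4)
print(monitor.read_time())
E
```

```text
False [ 0.3 -0.3  0. ]
False [0.2 0.4 0.3]
False [0.4 0.6 0.7]
False [-0.1  0.9  0. ]
False [0.6 0.  0.3]
False [ 0.2 -0.5 -0.2]
False [-0.7 -1.1  0.2]
False [0.  0.5 0.4]
False [ 0.1  0.7 -0.1]
False [-0.3  0.3 -0.4]
False [ 0.  -0.3 -0.1]
False [-0.2 -0.3  0.2]
False [ 0.4 -0.9 -0.2]
False [ 1.  -0.3 -0.2]
23.7417
```

View pics/f7.png

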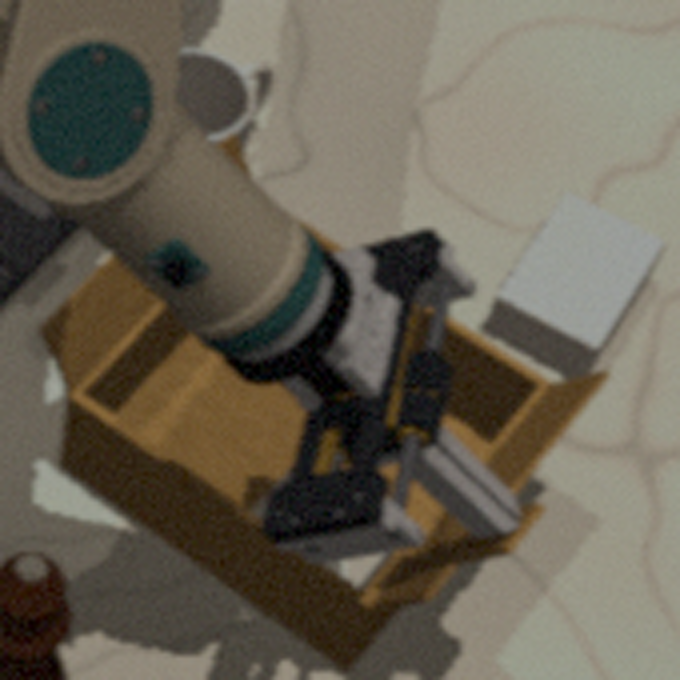

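View pics/f8.png

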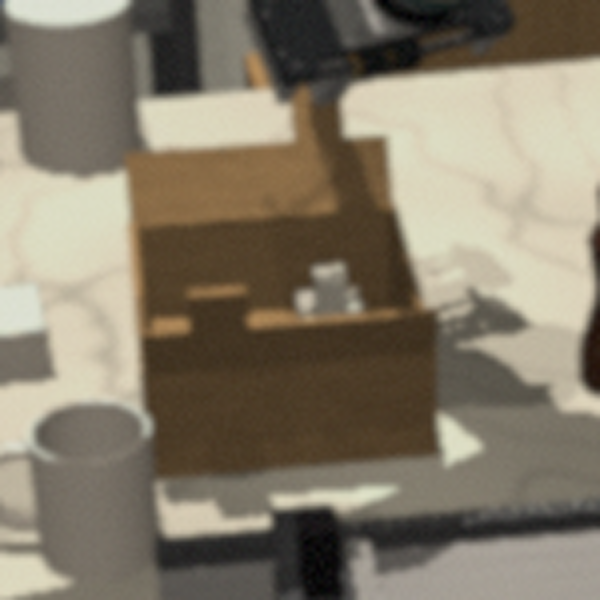

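Both flaps now stand back past upright. I'll look inside from above.

```bash
python3 - <<'E'
from h import *
p=np.array(monitor.read_tool_pos())
try: robot.servo_line(list(p+[0,-.06,.06]),vel=.2)
except Exception as ex: print(ex); robot.servo_line(list(p+[0,-.04,.03]),vel=.2)
robot.move_ptp([.40,.295,.32],down(pc[2]+np.pi/2))
effector.set_gripper(1.0)
pts=T(pc,[(i*.09,j*.1,.006) for i in(-1,1) for j in (-1,1)]+[(i*.096,j*.106,.082) for i in(-1,1) for j in (-1,1)])
snap("wrist","w2.png",None,1.25,pts); snap("scene","f9.png",(350,180,520,350),4)
for n in("wrist","scene"): print(n,[(np.round(d["xy"]),round(d["score"],2)) for d in nets.boxes_of(n,"block1")])
print(np.round(monitor.read_qpos(),2),monitor.read_time())
E
```

```text
wrist [(array([291., 226.]), 0.86), (array([352., 282.]), 0.85), (array([143., 261.]), 0.65)]
scene [(array([431., 311.]), 0.98), (array([420., 265.]), 0.82)]
[-0.65  0.29 -0.06  1.77  0.02  1.09  0.8 ] 26.8
```

View pics/w2.png

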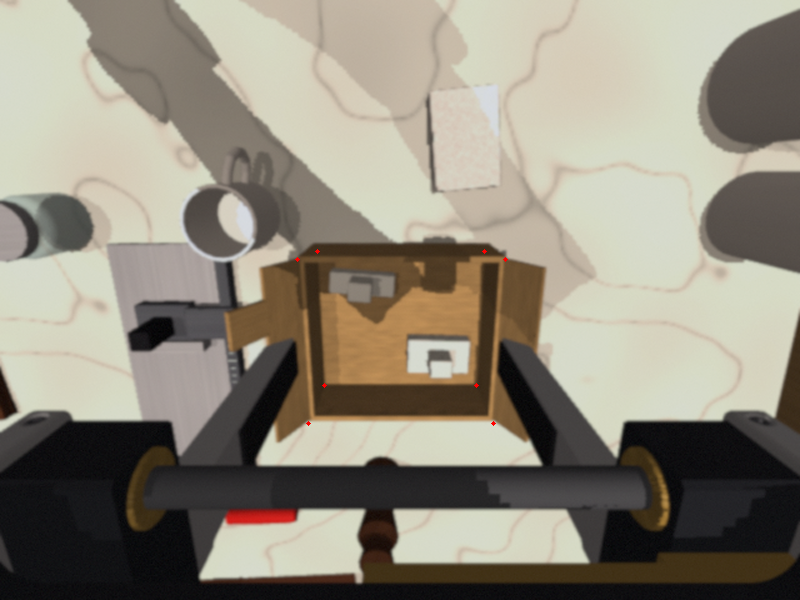

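View pics/f9.png

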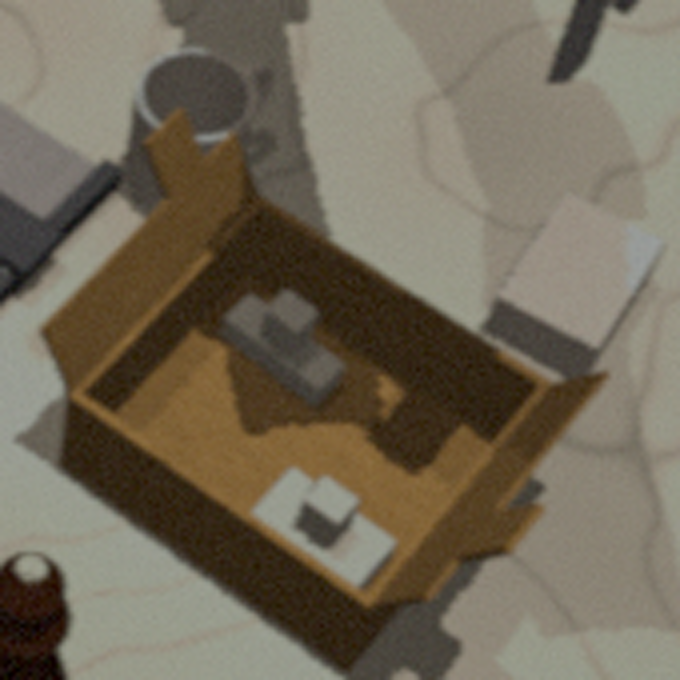

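Only two blocks are there: a thin shaded one at w2 (362,285) and a thicker lit one at (438,355). I'll zoom in for their corners.

```bash
python3 - <<'E'
from h import *
snap("wrist","w3.png",(240,195,400,320),5)
E
```

```text
(no output)
```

View pics/w3.png

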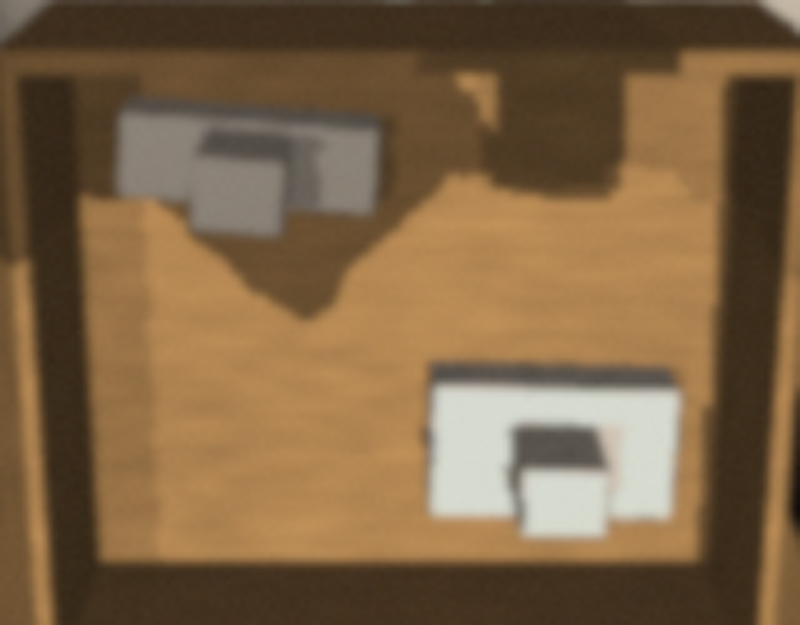

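```bash
cat >> h.py <<'E'
def fitblock(s,base,tab,p0,z0):
    def f(p):
        h=p[3]
        m=[(-h,-.038,z0+.022),(-h,.038,z0+.022),(h,.038,z0+.022),(h,-.038,z0+.022),(-.011,-.013,z0+.056),(-.011,.013,z0+.056),(.011,.013,z0+.056),(.011,-.013,z0+.056)]
        return (proj(s,T(p,m))-np.array(list(base)+list(tab))).ravel()
    r=least_squares(f,list(p0)+[.016]); return r.x,np.round(r.fun,1)
E
python3 - <<'E'
from h import *
s=cams.snapshot("wrist")
c=lambda L:[((u+.5)/5-.5+240,(v+.5)/5-.5+195) for u,v in L]
A=fitblock(s,c([(120,108),(382,125),(375,215),(115,198)]),c([(192,152),(286,158),(282,238),(188,232)]),(.45,.25,0),.006)
B=fitblock(s,c([(432,383),(680,388),(675,520),(430,518)]),c([(522,470),(608,470),(606,538),(522,536)]),(.55,.35,0),.006)
print("A",A[0],A[1]);print("B",B[0],B[1])
np.savez("blocks.npz",A=A[0],B=B[0])
for X in(A,B): print(T([0,0,0],[ (0,0,0)]), (Rn.from_euler('z',-pc[2]).as_matrix()@np.array([X[0][0]-pc[0],X[0][1]-pc[1],0])).round(3))
# cross check with net + scene rays
S=cams.snapshot("scene")
for X in(A,B): print(proj(S,T(X[0][:3],[(0,0,.04)])))
fl=T(pc,[(i*.09,j*.1,.006) for i in(-1,1) for j in (-1,1)])
print(proj(s,fl)) 
E
```

```text
A [ 0.44110471  0.25186782 -0.12567147  0.01367124] [-0.3 -0.  -0.3  0.1 -0.1  0.1  0.3  0.  -0.1  0.2  0.2  0.3  0.2 -0.3
  0.1 -0.4]
B [ 0.53904231  0.33866142 -0.06408229  0.02247606] [-0.1  0.3  0.3 -0.3 -0.4 -0.  -0.1  0.  -0.2 -0.3  0.7 -0.1  0.4  0.1
 -0.7  0.3]
[[0. 0. 0.]] [-0.056 -0.046  0.   ]
[[0. 0. 0.]] [0.037 0.046 0.   ]
[[422.67694664 261.55754315]]
[[432.24109248 308.41016208]]
[[253.68244364 201.02228057]
 [387.45028159 201.05328301]
 [259.67751825 308.74035445]
 [380.85870211 308.74647417]]
```

Thickness fits give A = 27.3 mm (block1, 26 mm) and B = 45 mm (block4, 44 mm). I'll grip B first across its thickness.

```bash
cat >> h.py <<'E'
def cal(x,y,z=0): return T(pk,[(x,y,z)])[0]
def pick_yaw(pos,yaw):
    q0=np.array(monitor.read_qpos()); best=None
    for k in(0,1,-1):
        q=down(yaw+k*np.pi); j=kinematics.ik(list(pos),q)
        if j is None: continue
        d=np.abs(np.array(j)-q0).max()
        if best is None or d<best[0]: best=(d,q,yaw+k*np.pi)
    return best[1]
def info(): print("t",round(monitor.read_time(),1),"gap mm",round(monitor.read_finger_gap()*94,1),"F",np.round(monitor.read_wrist_force(),1),"p",np.round(monitor.read_tool_pos(),3))
E
python3 - <<'E'
from h import *
b=np.load("blocks.npz")["B"]
q=pick_yaw([b[0],b[1],.22],b[2])
robot.move_ptp([b[0],b[1],.2],q)
effector.set_gripper(.37,25)
robot.servo_line([b[0],b[1],.06],vel=.15)
print(robot.servo_line([b[0],b[1],.032],vel=.05,stop_force=8)); info()
effector.set_gripper(0,25); info()
robot.servo_line([b[0],b[1],.23],vel=.2); info()
snap("scene","g1.png",(300,130,540,330),3)
E
```

```text
False
t 30.9 gap mm 34.8 F [-0.   0.1  0.7] p [0.539 0.339 0.032]
t 31.3 gap mm 21.9 F [0.4 0.3 0.8] p [0.539 0.339 0.032]
t 32.4 gap mm 21.9 F [-0.4  0.2 -2. ] p [0.538 0.338 0.229]
```

View pics/g1.png

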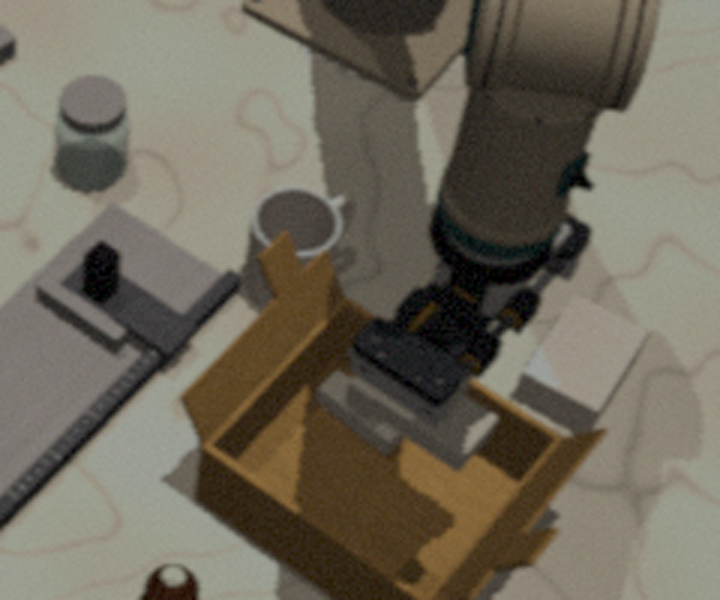

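```bash
python3 - <<'E'
from h import *
t=cal(.053,0)
q=pick_yaw([t[0],t[1],.23],pk[2])
robot.servo_line([t[0],t[1],.21],vel=.25,frame=q) ; info()
snap("scene","g2.png",(220,130,460,330),3)
robot.servo_line([t[0],t[1],.05],vel=.2); info()
print(robot.servo_line([t[0],t[1],.030],vel=.03,stop_force=5)); info()
effector.set_gripper(.37); 
robot.servo_line([t[0],t[1],.15],vel=.2); info()
snap("scene","g3.png",(220,130,460,330),3)
E
```

```text
t 34.1 gap mm 21.8 F [ 0.2  0.3 -1.8] p [0.644 0.002 0.21 ]
t 35.1 gap mm 21.6 F [ 0.5 -0.7 -1.4] p [0.645 0.    0.051]
True
t 35.6 gap mm 21.7 F [-0.1 -0.6  4. ] p [0.644 0.    0.034]
t 36.8 gap mm 34.6 F [-0.7 -1.3 -1.6] p [0.643 0.    0.149]
```

View pics/g2.png

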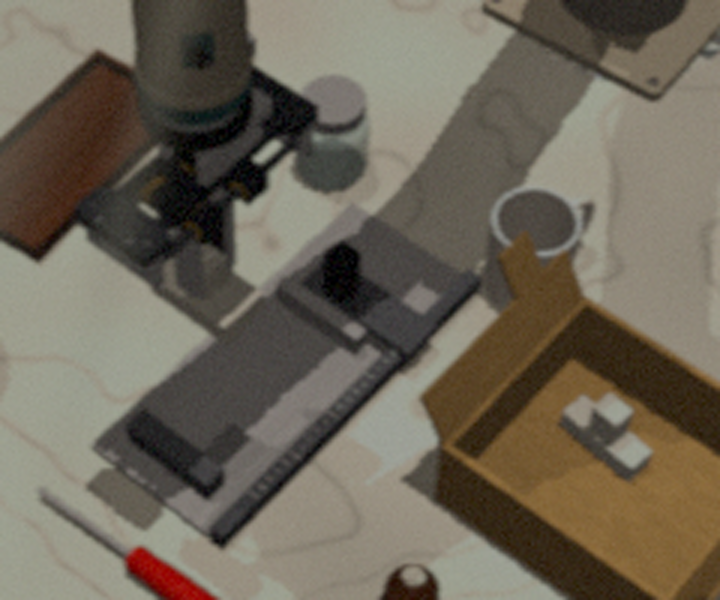

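View pics/g3.png

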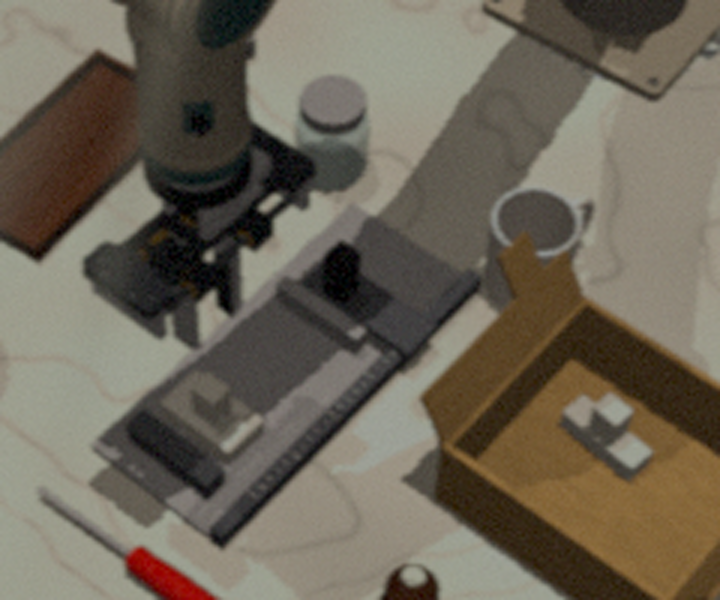

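B stands near the anvil (g3 (215,410)). Block A now reads about 8 px lower in the scene view, so it has probably been knocked. I'll measure it again.

```bash
python3 - <<'E'
from h import *
robot.servo_line([.6,.0,.3],vel=.3)
robot.move_ptp([.40,.295,.32],down(pc[2]+np.pi/2))
snap("wrist","w4.png",(240,195,400,320),5);info()
E
```

```text
t 38.9 gap mm 34.9 F [-0.4  0.1 -0.7] p [0.401 0.294 0.32 ]
```

View pics/w4.png

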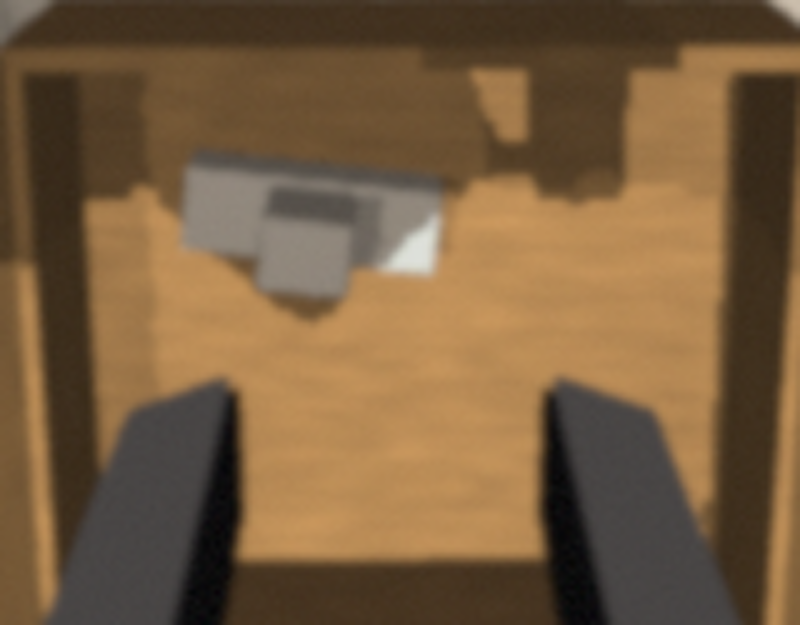

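```bash
python3 - <<'E'
from h import *
s=cams.snapshot("wrist")
c=lambda L:[((u+.5)/5-.5+240,(v+.5)/5-.5+195) for u,v in L]
A=fitblock(s,c([(187,162),(442,188),(433,275),(182,247)]),c([(263,212),(355,222),(347,300),(256,290)]),(.45,.25,0),.006)
print(A); b=A[0]
q=pick_yaw([b[0],b[1],.22],b[2])
robot.move_ptp([b[0],b[1],.2],q)
effector.set_gripper(.37,25)
robot.servo_line([b[0],b[1],.06],vel=.15)
print(robot.servo_line([b[0],b[1],.032],vel=.05,stop_force=8)); info()
effector.set_gripper(0,25); info()
robot.servo_line([b[0],b[1],.23],vel=.2); info()
t=cal(.0,0)
q=pick_yaw([t[0],t[1],.23],pk[2])
robot.servo_line([t[0],t[1],.21],vel=.25,frame=q) ; info()
snap("scene","g4.png",(220,130,460,330),3)
E
```

```text
(array([ 0.46034255,  0.2675097 , -0.16792537,  0.01333462]), array([-0.2,  0. ,  0.5,  0.3,  0.2, -0. , -0.5,  0.3, -0.2,  0.1,  0.3,
        0.1,  0.3, -0.4, -0.2, -0.4]))
False
t 42.2 gap mm 34.7 F [ 0.3  0.8 -0.2] p [0.46  0.267 0.032]
t 42.6 gap mm 21.8 F [ 0.4 -0.3  0.1] p [0.461 0.268 0.032]
t 43.7 gap mm 22.1 F [ 0.1  0.2 -0.9] p [0.46  0.267 0.229]
t 45.0 gap mm 21.8 F [ 0.7 -0.  -0.2] p [0.591 0.005 0.21 ]
```

View pics/g4.png

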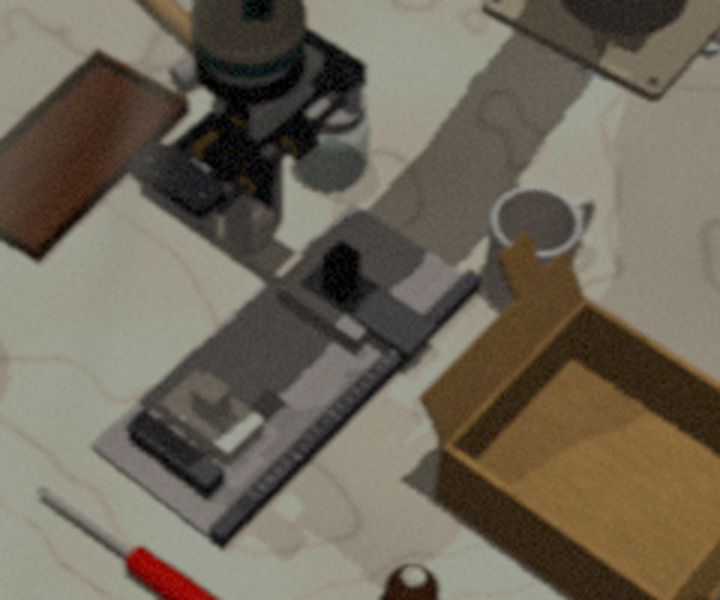

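```bash
python3 - <<'E'
from h import *
t=cal(.0,0)
robot.servo_line([t[0],t[1],.05],vel=.2); info()
print(robot.servo_line([t[0],t[1],.030],vel=.03,stop_force=5)); info()
effector.set_gripper(.37); 
robot.servo_line([t[0],t[1],.20],vel=.2); info()
robot.move_ptp([.42,-.12,.3],down(pk[2]+np.pi/2))
snap("scene","g5.png",(220,150,400,330),4)
snap("wrist","w5.png",None,1.25);info()
E
```

```text
t 46.0 gap mm 21.9 F [ 0.  -1.2 -0.7] p [0.592 0.003 0.051]
True
t 46.6 gap mm 22.0 F [0.1 0.1 3.3] p [0.591 0.003 0.034]
t 48.0 gap mm 34.4 F [-0.2  0.7  0.1] p [0.591 0.003 0.199]
t 49.6 gap mm 34.7 F [ 0.5 -0.2 -0.2] p [ 0.42 -0.12  0.3 ]
```

View pics/g5.png

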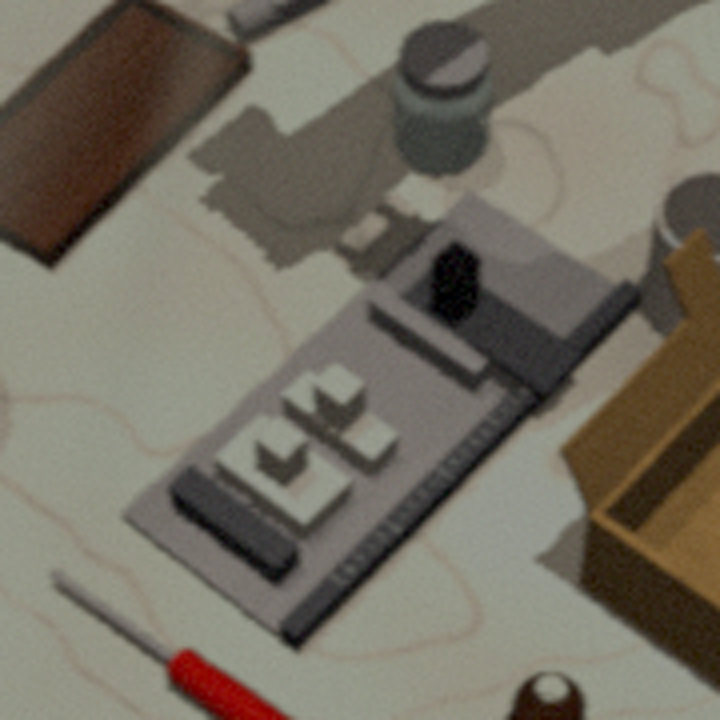

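View pics/w5.png

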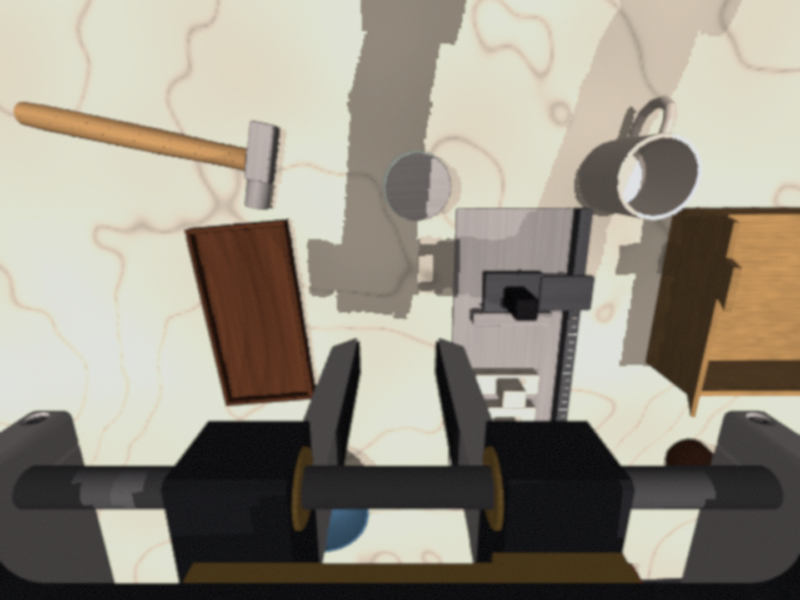

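```bash
python3 - <<'E'
from h import *
w=cams.snapshot("wrist"); 
z=lambda u,v:((u+.5)/1.25-.5,(v+.5)/1.25-.5)
pt2,r=fit([(w,[(-.111,-.056,.02),(-.111,.056,.02),(.111,.056,.02),(.111,-.056,.02)],[z(187,229),z(288,219),z(313,398),z(230,403)])],pt)
print("tray",pt2,r.tolist(),pt)
P["pt"]=pt2; np.savez("poses.npz",**P)
for n in("wrist","scene"):
    s=w if n=="wrist" else cams.snapshot("scene")
    d=nets.boxes_of(n,"jaw_handle"); print([(np.round(e["xy"]),round(e["score"],2)) for e in d][:2])
    X=back(s,d[0]["xy"],.06); c,s_=np.cos(pk[2]),np.sin(pk[2]); dx=X[:2]-pk[:2]; print("net local",c*dx[0]+s_*dx[1],-s_*dx[0]+c*dx[1])
cv2.imwrite("pics/h1.png",cv2.resize(w["image"][190:340,350:500],None,fx=5,fy=5,interpolation=cv2.INTER_CUBIC))
E
```

```text
tray [ 0.4923876  -0.28763485  0.03215425] [[-0.2, -0.9], [0.0, -0.4], [3.7, 0.6], [-1.2, 2.3]] [ 0.49537902 -0.29423103  0.05160179]
[(array([420., 235.]), 0.89)]
net local -0.12399149083677594 0.0026183933204989174
[]Traceback (most recent call last):
  File "<stdin>", line 10, in <module>
IndexError: list index out of range
```

```bash
python3 - <<'E'
from h import *
w=cams.snapshot("wrist")
cv2.imwrite("pics/h1.png",cv2.resize(w["image"][190:340,350:500],None,fx=5,fy=5,interpolation=cv2.INTER_CUBIC))
cv2.imwrite("pics/h2.png",cv2.resize(w["image"][165:335,140:260],None,fx=4,fy=4,interpolation=cv2.INTER_CUBIC))
E
```

```text
(no output)
```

View pics/h1.png

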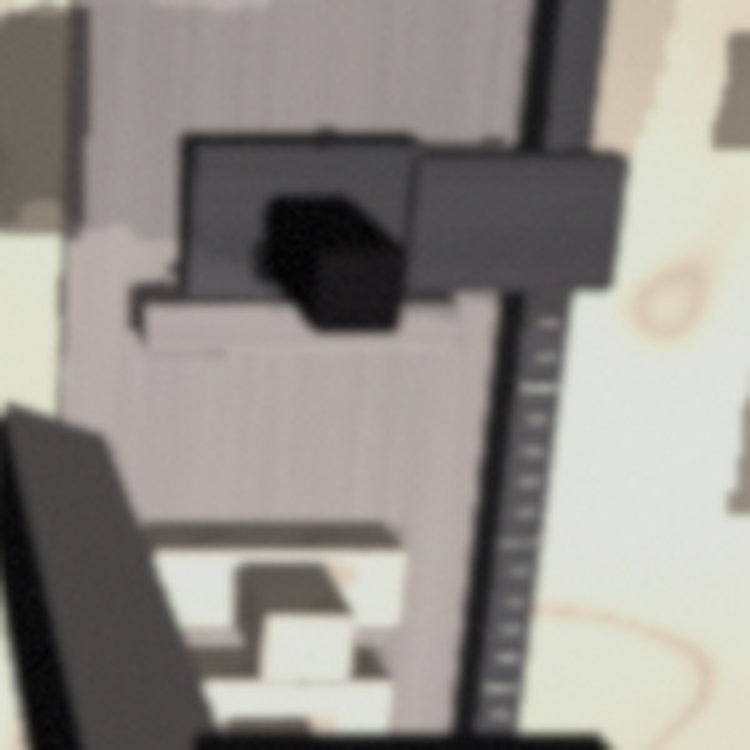

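View pics/h2.png

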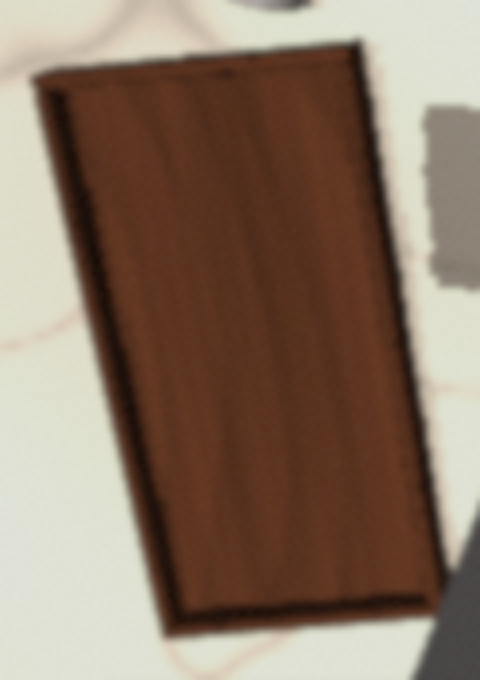

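```bash
python3 - <<'E'
from h import *
w=cams.snapshot("wrist")
X=back(w,((362.5)/5-.5+350,293.5/5-.5+190),.08); c,s_=np.cos(pk[2]),np.sin(pk[2]); dx=X[:2]-pk[:2]; print("handle local",c*dx[0]+s_*dx[1],-s_*dx[0]+c*dx[1],X)
z=lambda u,v:((u+.5)/4-.5+140,(v+.5)/4-.5+165)
m=[(-.111,-.056,.02),(-.111,.056,.02),(.111,-.056,.02),(.111,.056,.02)]
S=cams.snapshot("scene"); zs=lambda u,v:((u+.5)/4-.5+190,(v+.5)/4-.5+130)
D=cams.snapshot("side"); zd=lambda u,v:((u+.5)/3-.5+200,(v+.5)/3-.5+150)
ow=(w,m,[z(35,78),z(362,42),z(165,635),z(445,608)])
os_=(S,[m[0],m[1],m[2],m[3]],[zs(247,67),zs(372,133),zs(43,262),zs(173,337)])
od=(D,[m[0],m[1],m[2],m[3]],[zd(187,690),zd(158,567),zd(521,632),zd(470,517)])
for o in([ow],[os_],[od],[ow,os_,od]): print(fit(o,[.49,-.29,.1])[0],fit(o,[.49,-.29,.1])[1].tolist())
P["pt"]=fit([ow,os_,od],[.49,-.29,.1])[0]; np.savez("poses.npz",**P)
# caliper yaw from wrist: beam outer edge points
for u,v in[(620,200),(470,735)]: pass
print(monitor.read_time())
E
```

```text
handle local -0.11253744324721958 -0.0002410239182714883 [0.47907729 0.00951434 0.08      ]
[ 0.49205202 -0.290066    0.02194838] [[0.1, -2.6], [-0.5, -0.2], [-0.3, 0.7], [1.0, 2.4]]
[ 0.49822236 -0.29170611  0.05250484] [[0.1, -0.1], [0.1, -0.2], [0.0, 0.2], [-0.2, 0.1]]
[ 0.49368541 -0.29977298  0.02558253] [[-1.6, 0.1], [-0.7, 0.3], [1.0, -0.6], [1.2, -0.2]]
[ 0.49443982 -0.2922067   0.03370244] [[-1.9, -0.2], [-2.9, 1.2], [-0.5, 2.5], [0.6, 3.4], [1.6, -0.9], [1.2, -0.6], [0.6, -1.3], [-0.2, -1.0], [-1.4, -2.6], [-0.9, -1.9], [0.3, -3.8], [0.3, -2.9]]
49.9583
```

```bash
python3 - <<'E'
from h import *
t=cal(-.1125,0); q=pick_yaw([t[0],t[1],.2],pk[2])
robot.move_ptp([t[0],t[1],.2],q)
effector.set_gripper(.48,30)
robot.servo_line([t[0],t[1],.09],vel=.2)
print(robot.servo_line([t[0],t[1],.046],vel=.06,stop_force=8)); info()
effector.set_gripper(0,30); info()
t2=cal(-.03,0)
print(robot.servo_line([t2[0],t2[1],.046],vel=.06,stop_force=25)); info()
snap("scene","g6.png",(220,150,400,330),4)
E
```

```text
False
t 52.9 gap mm 45.1 F [-0.6  0.3  0.7] p [0.479 0.01  0.046]
t 53.4 gap mm 23.8 F [-0.1 -1.   2.4] p [0.479 0.01  0.046]
False
t 54.9 gap mm 23.9 F [-1.8  0.3  5.8] p [0.561 0.006 0.046]
```

View pics/g6.png

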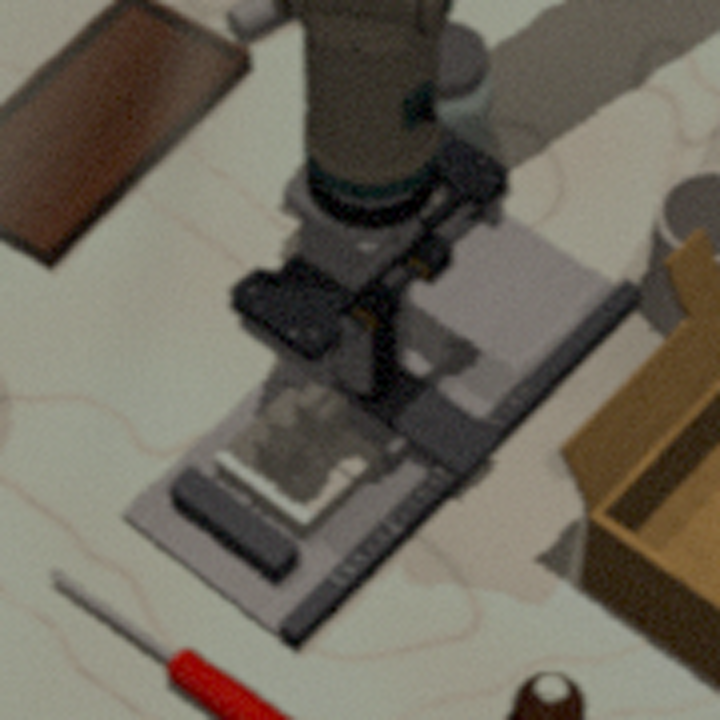

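The jaw at g6 (390,400) is moving freely, and the blocks are closing up against each other. I'll push on until it pinches.

```bash
python3 - <<'E'
from h import *
t2=cal(.01,0)
print(robot.servo_line([t2[0],t2[1],.046],vel=.03,stop_force=32)); info()
for k in range(5): robot.wait(.4); info()
snap("scene","g7.png",(220,150,400,330),4)
snap("side","g8.png",(200,180,400,330),4)
E
```

```text
True
t 55.8 gap mm 24.2 F [-2.9 -0.5  5.3] p [0.575 0.005 0.046]
t 56.2 gap mm 24.0 F [-1.5  0.1  5.2] p [0.575 0.005 0.046]
t 56.6 gap mm 23.9 F [-1.9  0.8  5. ] p [0.575 0.005 0.046]
t 57.0 gap mm 24.2 F [-1.8 -0.7  5.5] p [0.575 0.005 0.046]
t 57.4 gap mm 24.4 F [-1.9 -0.7  5.1] p [0.575 0.005 0.046]
t 57.8 gap mm 24.1 F [-2.8 -0.3  4.6] p [0.575 0.005 0.046]
```

View pics/g7.png

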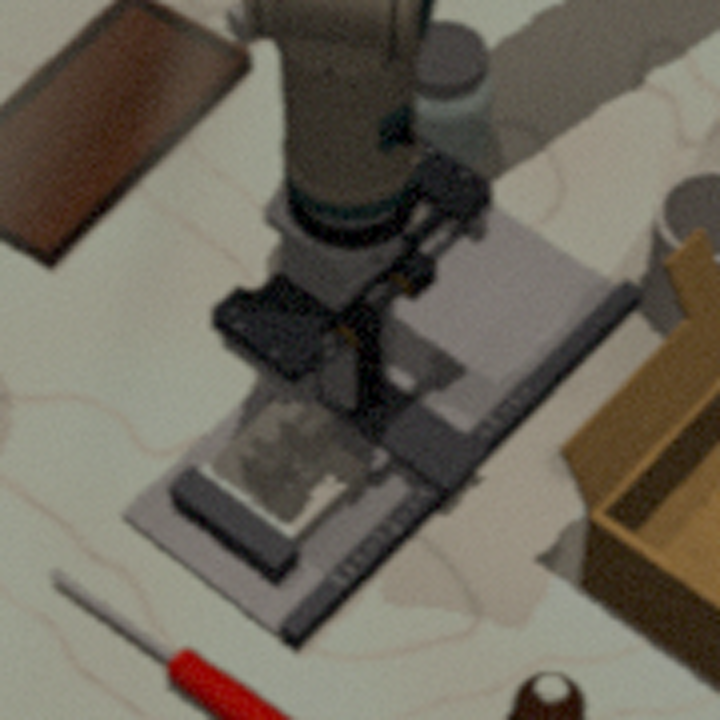

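View pics/g8.png

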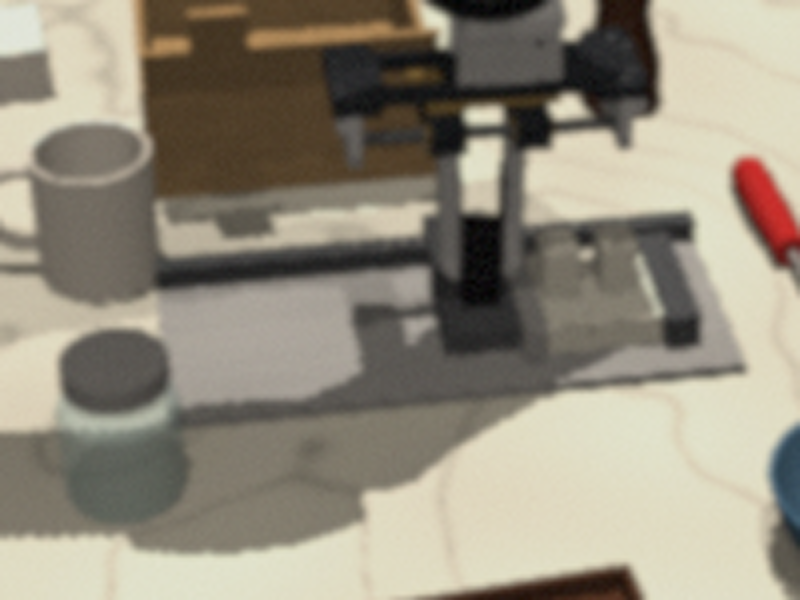

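Contact came as a brief force spike, then it relaxed to about 2 N. I'll build up a sustained push in small steps.

```bash
python3 - <<'E'
from h import *
p=np.array(monitor.read_tool_pos()); u=np.array([np.cos(pk[2]),np.sin(pk[2]),0])
f=0;d=0
while f<32 and d<.04:
    d+=.001
    robot.servo_line(list(p+u*d),vel=.02)
    F=np.array(monitor.read_wrist_force()); f=-F@u
    print(round(d*1000,1),np.round(F,1))
for k in range(4): robot.wait(.5); info()
E
```

```text
1.0 [-4.6  1.3  6.3]
2.0 [-6.3  0.3  8.6]
3.0 [-8.2 -0.5  9.6]
4.0 [-10.5  -0.2  11.5]
5.0 [-12.5   0.6  13.6]
6.0 [-14.4   1.2  14.5]
7.0 [-15.    0.9  16.6]
8.0 [-17.7   0.1  18.9]
9.0 [-20.1   1.9  20.4]
10.0 [-21.7   1.9  22.2]
11.0 [-22.4   1.8  23.6]
12.0 [-24.4   1.9  25.9]
13.0 [-26.6   3.   26.4]
14.0 [-28.2   3.   27.9]
15.0 [-28.5   3.2  30.6]
16.0 [-31.4   2.3  31. ]
17.0 [-33.3   3.1  32.3]
t 62.6 gap mm 24.9 F [-32.3   3.5  32.2] p [0.575 0.005 0.046]
t 63.1 gap mm 24.8 F [-33.    3.7  33.9] p [0.575 0.005 0.046]
t 63.6 gap mm 24.7 F [-32.9   2.8  32.7] p [0.575 0.005 0.046]
t 64.2 gap mm 25.1 F [-32.7   3.5  33.1] p [0.575 0.005 0.046]
```

I held about 33 N for 2 s. Now I'll draw the jaw back.

```bash
python3 - <<'E'
from h import *
u=np.array([np.cos(pk[2]),np.sin(pk[2]),0])
p=np.array(monitor.read_tool_pos())
robot.servo_line(list(p-u*.005),vel=.03);info()
t=cal(-.109,0)
print(robot.servo_line([t[0],t[1],.046],vel=.08,stop_force=40)); info()
effector.set_gripper(.48); info()
robot.servo_line([t[0],t[1],.2],vel=.2)
robot.move_ptp([.46,0.0,.30],down(pk[2]+np.pi/2)); info()
snap("scene","g9.png",(180,130,400,330),3.5)
snap("wrist","w6.png",None,1.25)
E
```

```text
t 65.0 gap mm 24.0 F [ 2. -0.  2.] p [0.571 0.005 0.046]
False
t 66.3 gap mm 24.0 F [-1.3 -0.3 -2.8] p [0.481 0.009 0.046]
t 66.8 gap mm 44.8 F [ 0.4  0.1 -0.5] p [0.483 0.01  0.046]
t 68.9 gap mm 45.1 F [ 0.4 -0.3  0.7] p [0.46  0.    0.299]
```

View pics/g9.png

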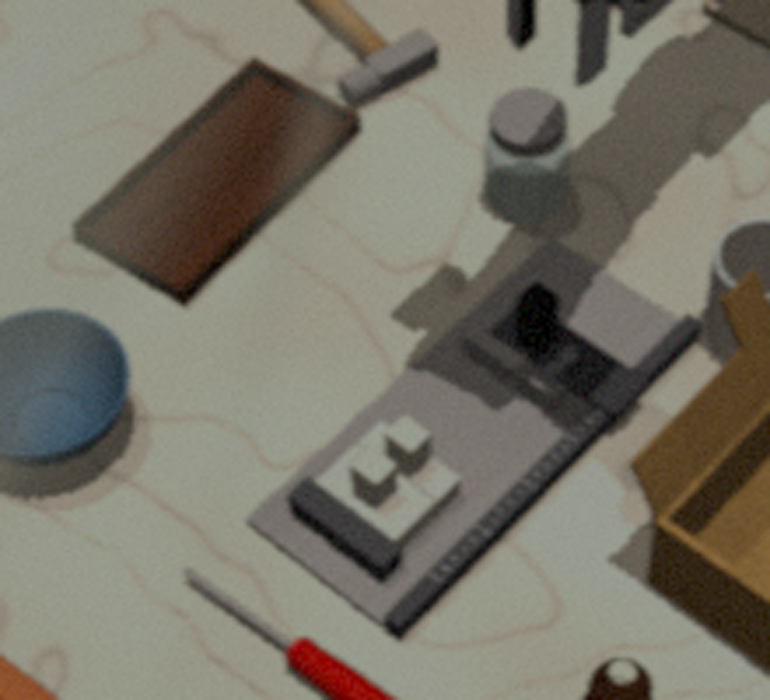

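View pics/w6.png

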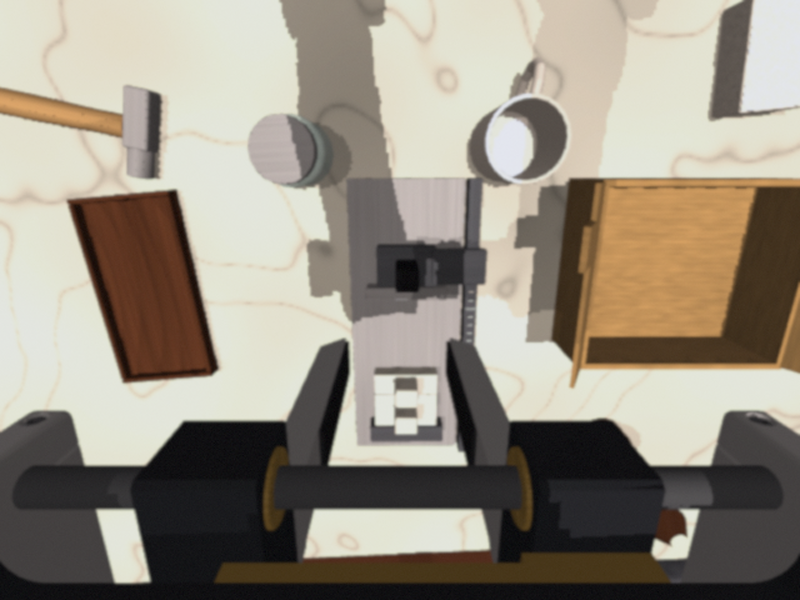

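The row rests against the anvil at g9 (390,480). I'll move the thin block first, then the thick one, into the tray.

```bash
cat >> h.py <<'E'
def grab_cal(x):
    t=cal(x,0); q=pick_yaw([t[0],t[1],.2],pk[2]+np.pi/2)
    robot.move_ptp([t[0],t[1],.2],q); effector.set_gripper(.48,25)
    robot.servo_line([t[0],t[1],.075],vel=.2)
    print("hit",robot.servo_line([t[0],t[1],.035],vel=.05,stop_force=8)); info()
    effector.set_gripper(0,25); info()
    robot.servo_line([t[0],t[1],.2],vel=.15); info()
def to_tray(x,yaw):
    g=T([.4955,-.292,yaw],[(x,0,0)])[0]; q=pick_yaw([g[0],g[1],.2],yaw+np.pi/2)
    robot.servo_line([g[0],g[1],.2],vel=.25,frame=q); info()
    return g
E
python3 - <<'E'
from h import *
w=cams.snapshot("wrist"); z=lambda u,v:((u+.5)/1.25-.5,(v+.5)/1.25-.5)
c=np.array([back(w,z(*k),.02)[:2] for k in[(68,203),(176,191),(217,374),(123,381)]]);print(c.round(3),c.mean(0),np.linalg.norm(c-np.roll(c,1,0),axis=1))
grab_cal(.031)
to_tray(-.045,.035)
snap("scene","k1.png",(180,130,400,330),3.5)
E
```

```text
[[ 0.389 -0.35 ]
 [ 0.383 -0.231]
 [ 0.6   -0.226]
 [ 0.603 -0.343]] [ 0.49368121 -0.28747493] [0.21377691 0.11867076 0.21668887 0.11635146]
hit False
t 71.8 gap mm 45.3 F [-0.4 -0.2  0.6] p [0.623 0.001 0.035]
t 72.2 gap mm 25.5 F [ 0.1 -0.3  2.3] p [0.622 0.001 0.035]
t 73.5 gap mm 26.0 F [ 0.9 -0.4 -1.2] p [0.622 0.001 0.199]
t 75.0 gap mm 25.6 F [ 0.6 -0.3 -0.6] p [ 0.451 -0.292  0.2  ]
```

View pics/k1.png

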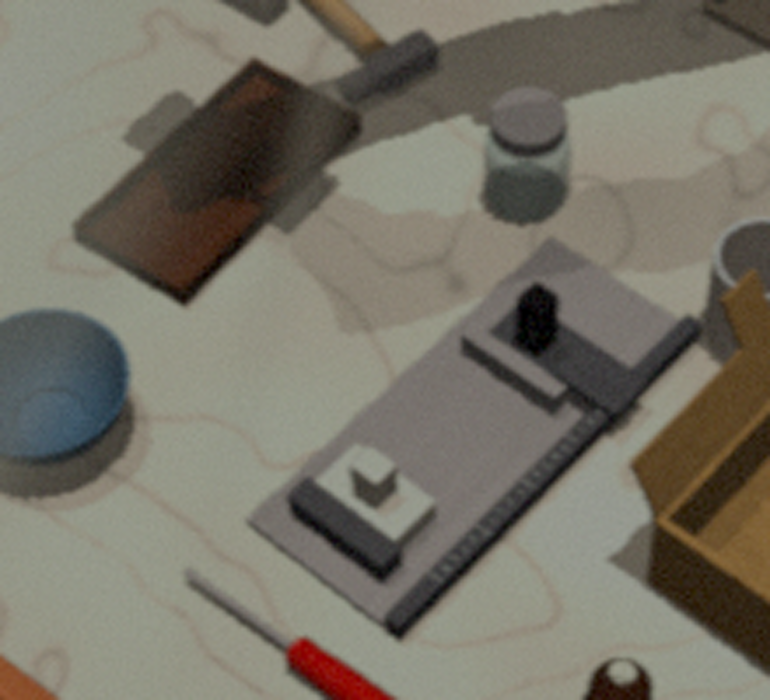

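```bash
python3 - <<'E'
from h import *
p=monitor.read_tool_pos()
robot.servo_line([p[0],p[1],.06],vel=.2); info()
print(robot.servo_line([p[0],p[1],.028],vel=.03,stop_force=5)); info()
effector.set_gripper(.48)
robot.servo_line([p[0],p[1],.2],vel=.2); info()
grab_cal(.0655)
to_tray(.045,.035)
snap("scene","k2.png",(180,130,400,330),3.5)
E
```

```text
t 75.9 gap mm 25.8 F [ 0.5 -0.9 -0.4] p [ 0.452 -0.292  0.061]
True
t 76.8 gap mm 26.2 F [-0.2 -0.4  3. ] p [ 0.451 -0.292  0.033]
t 78.2 gap mm 45.1 F [-0.6  0.3 -0.4] p [ 0.451 -0.292  0.199]
hit False
t 81.5 gap mm 45.3 F [-0.1 -0.5  1.2] p [ 0.657 -0.001  0.035]
t 82.0 gap mm 25.5 F [-0.5 -0.9  2.8] p [ 0.657 -0.001  0.035]
t 83.2 gap mm 25.7 F [-0.9  0.8 -1.8] p [ 0.656 -0.001  0.199]
t 84.6 gap mm 25.7 F [-0.3  0.8 -1.6] p [ 0.541 -0.289  0.2  ]
```

View pics/k2.png

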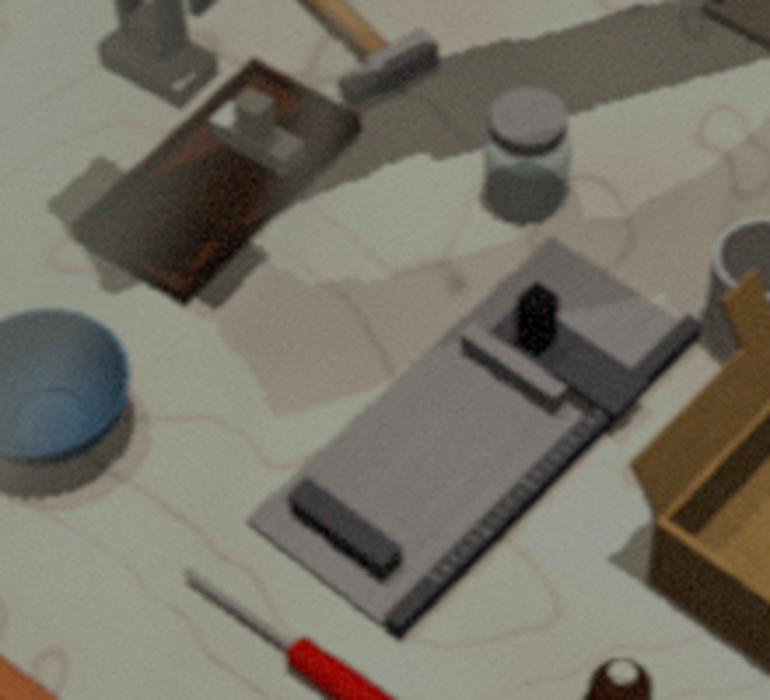

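A stands in the tray at k2 (260,130). I'll set B down, then look.

```bash
python3 - <<'E'
from h import *
p=monitor.read_tool_pos()
robot.servo_line([p[0],p[1],.06],vel=.2); info()
print(robot.servo_line([p[0],p[1],.028],vel=.03,stop_force=5)); info()
effector.set_gripper(.48)
robot.servo_line([p[0],p[1],.2],vel=.2); info()
t=cal(-.109,0); q=pick_yaw([t[0],t[1],.2],pk[2])
robot.move_ptp([t[0],t[1],.2],q)
snap("scene","k3.png",(180,130,400,330),3.5)
snap("side","k4.png",(200,180,420,400),3)
E
```

```text
t 85.5 gap mm 26.4 F [ 0.8 -0.6 -0.8] p [ 0.542 -0.289  0.061]
True
t 86.4 gap mm 25.9 F [-1.2 -0.9  4.2] p [ 0.541 -0.288  0.033]
t 87.9 gap mm 45.2 F [ 0.7 -0.4  0.3] p [ 0.541 -0.288  0.199]
```

View pics/k3.png

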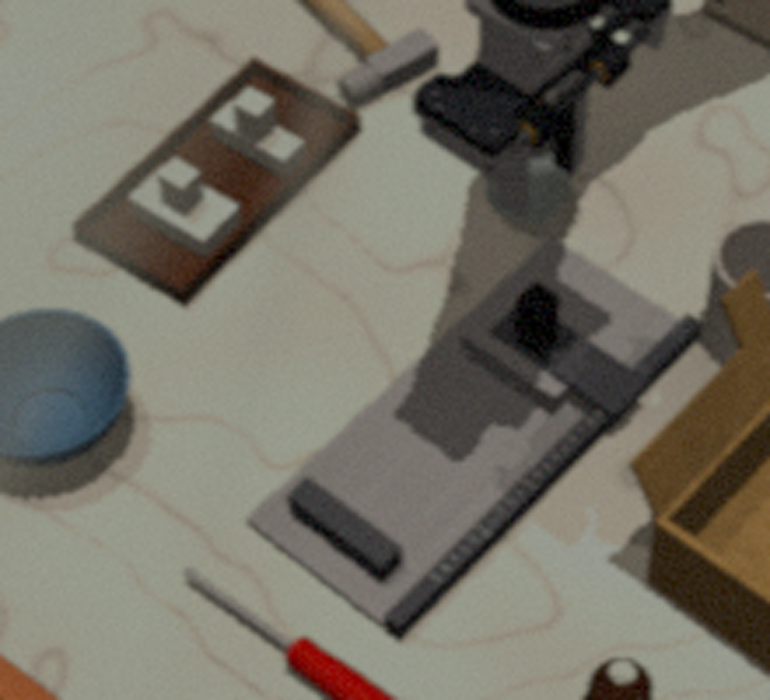

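View pics/k4.png

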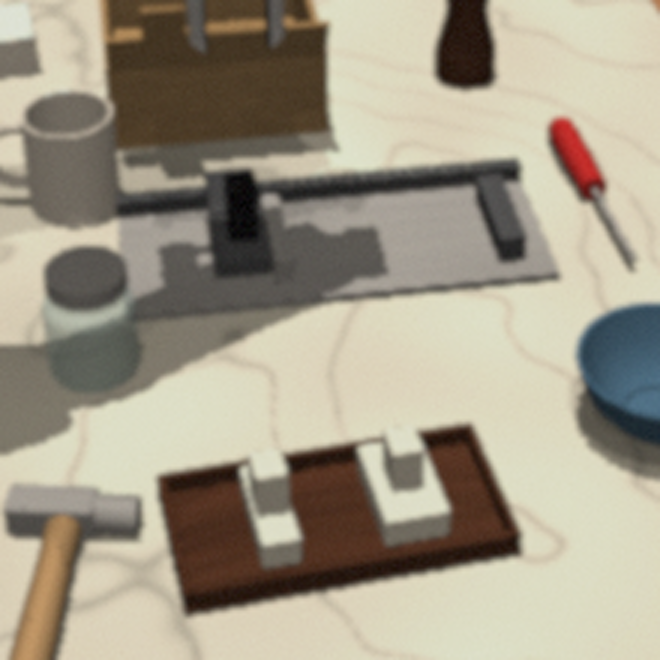

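Both blocks stand flat in the tray. Now I'll slide the empty caliper shut.

```bash
python3 - <<'E'
from h import *
t=cal(-.109,0)
robot.servo_line([t[0],t[1],.09],vel=.2)
print(robot.servo_line([t[0],t[1],.046],vel=.06,stop_force=8)); info()
effector.set_gripper(0,30); info()
t2=cal(.045,0); print(robot.servo_line([t2[0],t2[1],.046],vel=.08,stop_force=30)); info()
u=np.array([np.cos(pk[2]),np.sin(pk[2]),0]); p=np.array([t2[0],t2[1],.046]); d=0;f=0
while f<15 and d<.04:
    d+=.002; robot.servo_line(list(p+u*d),vel=.03); F=np.array(monitor.read_wrist_force()); f=-F@u
print(d,F); info()
robot.wait(.5)
q=np.array(monitor.read_tool_pos()); robot.servo_line([q[0],q[1],.046],vel=.03); info()
effector.set_gripper(.48)
robot.servo_line([q[0],q[1],.2],vel=.2)
robot.move_ptp([.40,.0,.34],down(pk[2]+np.pi/2)); info()
snap("scene","m1.png",(180,130,520,350),2.3)
snap("side","m2.png",(190,100,430,400),2)
snap("wrist","m3.png",None,1.25)
X=q[:2]-pk[:2]; print("handle local x",X@u[:2])
E
```

```text
False
t 90.7 gap mm 45.3 F [-0.   0.5  0.3] p [0.483 0.01  0.046]
t 91.2 gap mm 23.9 F [-1.  -0.9  4.2] p [0.482 0.009 0.046]
False
t 93.3 gap mm 23.9 F [-0.3  3.   4.9] p [0.637 0.002 0.046]
0.016 [-16.99203707   4.59814068  18.32957109]
t 95.3 gap mm 24.2 F [-17.    4.6  18.3] p [0.645 0.001 0.046]
t 96.2 gap mm 24.1 F [-2.1  2.8  5.7] p [0.645 0.001 0.046]
t 98.8 gap mm 45.0 F [ 0.3 -0.8 -0.6] p [0.4   0.    0.339]
handle local x 0.05374820353611922
```

View pics/m1.png

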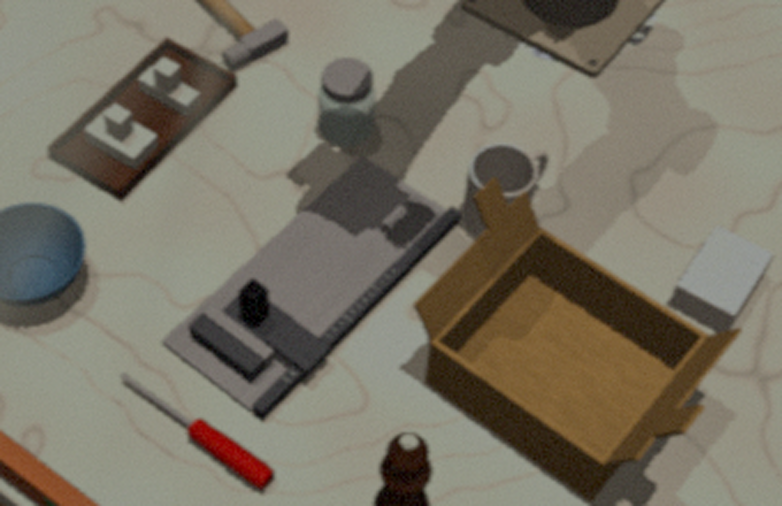

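View pics/m2.png

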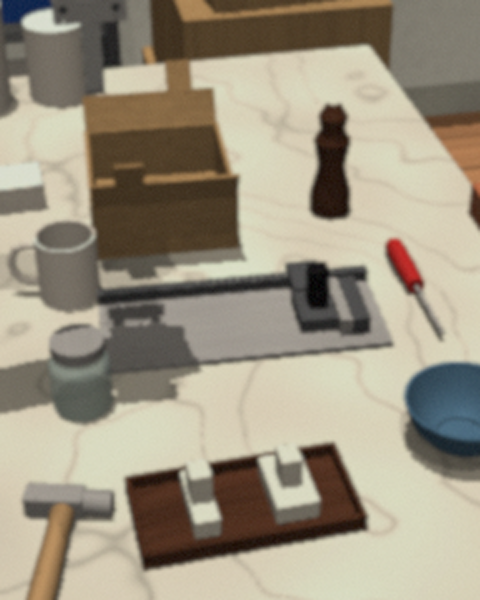

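View pics/m3.png

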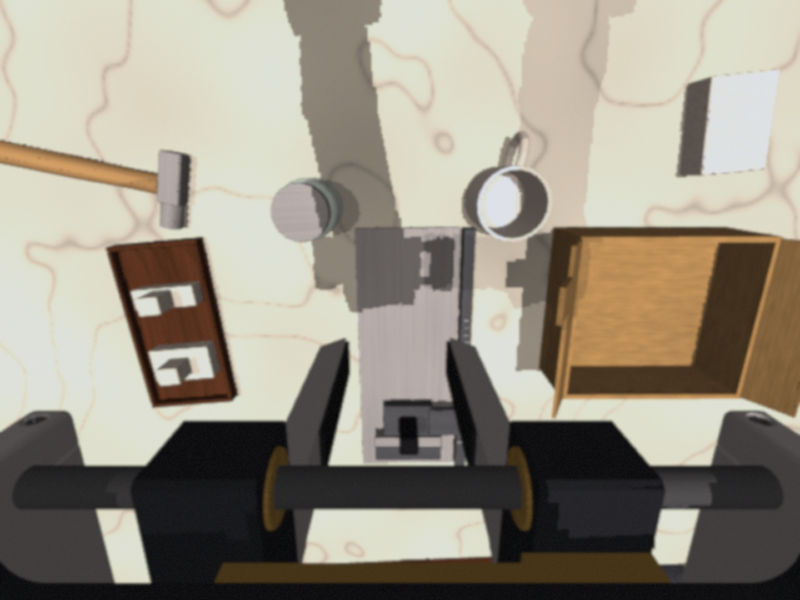

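The jaw travelled 70.2 mm from pinched to shut, which matches the 70 mm row, so it is fully shut. The flaps are still back and both blocks are standing in the tray, so I'm handing in.

```bash
python3 -c "
from h import *
robot.wait(.3); print(robot.sign_off()); info()"
```

```text
the job is handed in; nothing more can be done
None
the job is handed in; nothing more can be done
```

The job is done and handed in at about 99 s of the 210 s allowed. The hand-in itself reported no verdict.

- **Flaps:** I folded both carton flaps back to about 2.1 rad, past upright. They were still there in the last pictures.
- **Blocks:** Only two were present, block1 (26 mm) and block4 (44 mm). Block1 was knocked a few centimetres aside in the carton while I moved block4, so I measured it again before picking it up.
- **Pinch:** I stood both blocks in one row on the caliper bed and closed the jaw on them. My first push stopped on a brief force spike and settled to about 2 N, so I pressed again and held about 33 N for 2 s.
- **Finish:** I drew the jaw back, stood both blocks in the tray and slid the empty caliper shut, pressing with about 17 N.

**Last checks:** The jaw travelled 70.2 mm from pinched to shut, against the 70 mm row, so it is closed. The final pictures show both blocks standing on their bases in the tray, the carton empty and the other things where they were. I noticed no slackening of the grip.

**Disagreement:** My camera fits of the tray differed by up to about 8 mm. The blocks had about 12 mm of room on each side, and the pictures show them inside the walls.

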